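# Make up the trackball service kit and hold the tray out over the work board

## Task

Finish the trackball service kit: stand the sensor block and the white jar upright in the free space of the tray's long well, beside the tin that is already in it. Then lift the tray by its handle, carry it level so that the ball stays in its shallow seat, and finish while holding it, level and still, with its underside about 10 cm above the middle of the wooden work board, where a colleague will take it from you: do not put it down or let go. Touch neither the board nor the circuit board clamped on it, and leave the other things on the bench where they are.

Things in the scene. Friction and masses are not known exactly. Their poses are not given: they have to be found in the camera images.
- tray: loose grey plastic kit tray, 272 x 70 mm, 0.26 kg empty; origin on its underside straight below the handle bar, z up out of the tray, x along its length: at -x the long well, at +x the deck with the ball, y across. Floor 4 mm thick. The deck is 8 mm high with a rim 19 mm high
- handle (a point): centre of the tray's handle bar, 94 mm above the tray's underside, axes as the tray's. The bar runs along y, 66 mm long, 14 mm thick in x and 22 mm high (z 83 to 105 mm of the tray), on two thin posts at y = +/-28 mm; pinch it across x. Loaded, the tray's weight lies within about 30 mm of the bar, mostly on the well's side, so grip it firmly (60 N or more); it then stays level
- well (a point): centre of the well's inner floor, 86 mm to -x of the handle and 4 mm above the tray's underside, axes as the tray's. The floor is 140 mm long (x) and 52 mm wide (y); the walls rise 15 mm above it and lean outward 10 degrees, so the mouth is about 5 mm longer and wider. The three items stand in one row along x and rise far above the walls; 14 mm of length are then left over
- seat (a point): where the ball's centre lies when the ball sits in the middle of its seat, 61 mm to +x of the handle and 29 mm above the tray's underside. The seat is a round pocket 32 mm wide and 4 mm deep in the deck; the ball has about 2 mm of play in it and rolls out over the rim if the tray is tipped by about 30 degrees
- ball_center (a point): centre of the loose black trackball, 50 mm in diameter, about 0.12 kg, in its seat from the start
- can_center (a point): centre (half-way up) of the loose aluminium tin already standing in the well at the end next to the handle, 42 mm in diameter, 60 mm high, z up
- block_center (a point): centre (half-way up) of the loose black sensor block standing on the bench, 38 mm along its x, 46 mm along its y, 60 mm high along z, about 0.06 kg; flat metal plate and socket on top
- jar_center (a point): centre (half-way up) of the loose white plastic screw-cap jar standing on the bench, 46 mm in diameter all the way up, 60 mm high, z up, about 0.05 kg
- board_mid (a point): middle of the upper face of the fixed wooden work board, 260 mm along x, 180 mm along y, face 18 mm above the bench. A circuit board in a clamp stands on its middle, up to 30 mm above this face and within 65 mm of its middle
- reel_mid (a point): bystander, to be left alone: solder reel, two black flanges 60 mm in diameter on a silver winding, 46 mm high, standing on its flange; this point is its middle
- cup_mid (a point): bystander, to be left alone: clear plastic drinking cup, rim 72 mm in diameter, 90 mm high; this point is its middle
- tape_mid (a point): bystander, to be left alone: roll of black tape lying flat, 80 mm in diameter, 19 mm high; this point is its middle
- meter_mid (a point): bystander, to be left alone: black hand-held multimeter lying on its back, 155 x 78 mm, 36 mm high (44 at its dial); this point is its middle
- driver_mid (a point): bystander, to be left alone: screwdriver lying on the bench; this point is its middle
- flux_mid (a point): bystander, to be left alone: brown bottle with a black cap, 40 mm in diameter, 85 mm high; this point is its middle

How it is judged (in metres and radians):
On the way, in this order (a step that is already met when the one before it is completed fails the run):
1. the sensor block and the jar stand upright in the tray's well beside the tin, let go of, with the tray on the bench (x of block_center in the frame of well between -0.055 and 0.055 m and y of block_center in the frame of well between -0.012 and 0.012 m and z of block_center in the frame of well between 0.022 and 0.038 m and angle between each of block_center, jar_center, can_center's own z axis and vertical below 0.25 rad and x of jar_center in the frame of well between -0.055 and 0.055 m and y of jar_center in the frame of well between -0.012 and 0.012 m and z of jar_center in the frame of well between 0.022 and 0.038 m and x of can_center in the frame of well between -0.055 and 0.055 m and y of can_center in the frame of well between -0.012 and 0.012 m and z of can_center in the frame of well between 0.022 and 0.038 m and contact force between the fingers and block below 0.3 N and contact force between the fingers and jar below 0.3 N and height (world z) of tray below 0.015 m and angle between handle's own z axis and vertical below 0.1 rad), for 0.2 s.
2. the packed tray is lifted clear of the bench with the ball in its seat (x of block_center in the frame of well between -0.055 and 0.055 m and y of block_center in the frame of well between -0.012 and 0.012 m and z of block_center in the frame of well between 0.022 and 0.038 m and angle between each of block_center, jar_center, can_center's own z axis and vertical below 0.25 rad and x of jar_center in the frame of well between -0.055 and 0.055 m and y of jar_center in the frame of well between -0.012 and 0.012 m and z of jar_center in the frame of well between 0.022 and 0.038 m and x of can_center in the frame of well between -0.055 and 0.055 m and y of can_center in the frame of well between -0.012 and 0.012 m and z of can_center in the frame of well between 0.022 and 0.038 m and height (world z) of tray above 0.04 m and distance between ball_center and seat below 0.012 m), for 0.2 s.
At the end, for the whole second after the job is handed in: Tray held by the fingers, underside 60 to 150 mm above the work board's face, handle within 50 mm of over its middle, level to 0.10 rad, still; ball within 12 mm of its seat's middle; block, jar and tin upright (0.25 rad) on the well's floor; nothing touches the work board (x of block_center in the frame of well between -0.055 and 0.055 m and y of block_center in the frame of well between -0.012 and 0.012 m and z of block_center in the frame of well between 0.022 and 0.038 m and angle between each of block_center, jar_center, can_center's own z axis and vertical below 0.25 rad and x of jar_center in the frame of well between -0.055 and 0.055 m and y of jar_center in the frame of well between -0.012 and 0.012 m and z of jar_center in the frame of well between 0.022 and 0.038 m and x of can_center in the frame of well between -0.055 and 0.055 m and y of can_center in the frame of well between -0.012 and 0.012 m and z of can_center in the frame of well between 0.022 and 0.038 m and distance between ball_center and seat below 0.012 m and angle between handle's own z axis and vertical below 0.1 rad and horizontal distance between handle and board_mid below 0.05 m and z of tray in the frame of board_mid between 0.06 and 0.15 m and linear speed of tray below 0.03 m/s and angular speed of tray below 0.15 rad/s and contact force between the fingers and tray above 1 N and contact force between board and anything else below 0.3 N); the arm keeps its last pose, push and grip.
It fails at once if the ball leaves its seat (distance between ball_center and seat above 0.016 m).
It fails at once if the tray is tipped by more than 20 degrees (angle between handle's own z axis and vertical above 0.35 rad).
It fails at once if the work board or the circuit board on it is touched (contact force between board and anything else above 1 N).
It fails at once if another thing on the bench is moved more than 30 mm (distance of any of reel_mid, cup_mid, tape_mid, meter_mid, driver_mid, flux_mid from where it was at the start of the episode above 0.03 m).
It also fails if it takes over 72 s, if anything falls off the work surface, if the arm or the gripper's body presses on something with over 40 N, if the wrist force passes 120 N, or if a joint passes its speed limit or range.

## Robot

A 7-joint arm with a two-finger parallel gripper is mounted at the origin on the work surface. World frame = base frame: x ahead of the robot, y to its left, z up, the work surface at z = 0. Lengths are in mm, angles in rad, forces in N, time in s.
With the tool pointing down it reaches from about 400 to 875 mm from the base axis. Payload 4.4 kg.
Tool frame: the origin (TCP) lies at the very end of the fingers, on their centre line; the grasp point (between the pads) lies 19 mm behind it; y points along the fingers, z is the direction in which the jaws open and shut, and the axes are right-handed (so a half turn about y gives the same grasp; the last joint's range is limited). The gripper opens to 85 mm and grips with 20 to 120 N. Pads are 22 mm wide; open, the fingers measure 114 mm over their backs; the gripper's body (76 mm by 85 mm) begins 54 mm behind the grasp point. The pads swing forward as they close: fully open they stand 13 mm farther back than shut.
Start: joints at [1.252, 0.628, 0.038, 1.517, -0.027, 0.996, -0.02], TCP at [162.603, -629.347, 231.313] pointing down, gripper open.
Joint ranges: [-3.06, 3.06], [-0.37, 2.12], [-1.25, 1.32], [0.18, 2.47], [-1.1, 4.24], [0.23, 1.98], [-2.94, 2.94]. Speed limits (rad/s): [2.57, 2.57, 3.14, 3.14, 3.14, 3.14, 3.14].

## Interface

Orientations are given as [roll, pitch, yaw] about the fixed x, y, z axes, in that order (R = Rz(yaw) Ry(pitch) Rx(roll)).
In Python, from cell import read_state, get_image, finish_job gives the robot as it stands. The module is installed in compiled form; this text tells all that it offers.
- The arm moves only by the tool servo_tool, never from a script. Its argument "increments" is a list of rows, each an object of numbers: "dx", "dy", "dz": the shift along the world's x, y, z in cm; "ax", "ay", "az": the turn, a rotation vector about the world's x, y, z in rad; "claw": the closure, from -1 (fully open) to 1 (shut). A call has 1 to 8 rows; each row is the pose to reach, as a shift and turn from the pose commanded when the call began; what a row does not reach only later rows make up. A row lasts 1/12 s, in which the tool goes at most 41.7 mm and 7.16 degrees, less where a joint would pass 70% of its speed; a pose out of reach is approached as far as the arm can. A call with a gripper value outside its range is refused whole. The fingers move at their own pace and stop on an object; the grip force is fixed at half the most. Time passes only in rows, so rows that repeat a pose let the fingers close. It gives the time, the measured TCP pose, the force and the opening at its end, in the units of the state.
- read_state(): the state, without advancing time (a new reading comes with each control period).
- get_image(name): name is "scene" or "top" or "wrist"; returns a dict with "color" (420x560x3 uint8, red, green, blue), "fov_y" (degrees; the focal length in pixels is half the picture's height over the tangent of half this angle, whatever the lens; pixels are square), "cx", "cy" (the principal point, pixels), "R" (3x3) and "t" (3): a world point X has camera coordinates R X + t. Camera axes: x right, y down, z forward; pixel columns grow to the right and rows downward; lengths in mm; the calibration is good to about 2 mm. A picture is of the moment at which its call begins. There is no depth.
- finish_job(): hands the job in, once; it reports no verdict.
The state is a dict: "clock": time; "qpos": joint angles; "qd": joint speeds; "tau": joint torques, N m; "eef_pos": TCP position; "tool_rot": TCP orientation; "force": force on the tool from outside, world axes, zero at the start; "torque": the same for the moment, N m; "width": finger opening in mm.
Only numpy, scipy, OpenCV 4.12 (cv2) and the standard library are available. Lean on these libraries where they do the work, as an engineer would, in place of code of your own. Each camera call takes 0.05 s, during which the arm holds its last target.

## Working session

There is one attempt and no reset: what is moved stays moved. The work goes in short steps, Python scripts to look and compute and a tool call to move; the robot and the scene stay as the last step left them, time stands still between calls to the robot, and variables do not carry over. Pictures are saved under pics/ and viewed, and the job is handed in when it is done.

Besides the shell and the picture viewer there is one more tool, called after "Emit:" as name(argument=value, ...), one argument or row to a line, values as JSON. servo_tool: Moves the arm, as the interface text tells. Its arguments: {"type":"object","properties":{"increments":{"type":"array","items":{"type":"object","properties":{"dx":{"type":"number"},"dy":{"type":"number"},"dz":{"type":"number"},"ax":{"type":"number"},"ay":{"type":"number"},"az":{"type":"number"},"claw":{"type":"number"}}}}},"required":["increments"]}

```bash
mkdir -p pics
cat > h.py <<'E'
import numpy as np, cv2, json
from cell import read_state, get_image, finish_job
def cam(n,save=None):
    d=get_image(n); 
    d['f']=d['color'].shape[0]/2/np.tan(np.radians(d['fov_y'])/2)
    d['R']=np.array(d['R']);d['t']=np.array(d['t'])
    if save: cv2.imwrite('pics/'+save+'.png',d['color'][:,:,::-1])
    return d
def ray(d,u,v):
    c=-d['R'].T@d['t']; r=d['R'].T@np.array([(u-d['cx'])/d['f'],(v-d['cy'])/d['f'],1]); return c,r/np.linalg.norm(r)
def plane(d,u,v,z):
    c,r=ray(d,u,v); return c+r*(z-c[2])/r[2]
def proj(d,X):
    p=d['R']@np.array(X,float)+d['t']; return d['cx']+d['f']*p[0]/p[2], d['cy']+d['f']*p[1]/p[2]
def tri(*rs):
    A=np.zeros((3,3));b=np.zeros(3)
    for c,r in rs:
        P=np.eye(3)-np.outer(r,r);A+=P;b+=P@c
    x=np.linalg.solve(A,b); return x,[np.linalg.norm((np.eye(3)-np.outer(r,r))@(x-c)) for c,r in rs]
E
python3 - <<'E'
from h import *
np.set_printoptions(precision=3,suppress=True)
s=read_state(); print({k:np.round(v,3) for k,v in s.items()})
for n in('scene','top','wrist'):
    d=cam(n,n+'0'); print(n,d['fov_y'],d['cx'],d['cy'],-d['R'].T@d['t'],d['R'][2])
E
```

```text
{'clock': np.float64(0.0), 'qpos': array([ 1.252,  0.629,  0.038,  1.518, -0.027,  0.996, -0.02 ]), 'qd': array([ 0.   , -0.   ,  0.002, -0.002,  0.   ,  0.002, -0.   ]), 'tau': array([ -0.   , -56.341,   1.226, -19.345,   0.011,   0.01 ,   0.   ]), 'eef_pos': array([ 162.438, -628.701,  230.38 ]), 'tool_rot': array([-1.573, -0.   , -2.889]), 'force': array([0.596, 0.122, 0.821]), 'torque': array([-0.003,  0.033,  0.02 ]), 'width': np.float64(85.144)}
scene 46.34820325951386 286.06271157922396 205.53583939597493 [1163.794 1069.444  940.747] [-0.363 -0.731 -0.578]
top 50.25418613568325 283.5851154596151 211.36256625018328 [ 355.41    18.753 1292.203] [ 0.212 -0.002 -0.977]
wrist 69.21278885669331 282.5335262411967 211.81176790386814 [ 244.489 -608.078  372.891] [-0.318 -0.081 -0.945]
```

View pics/scene0.png

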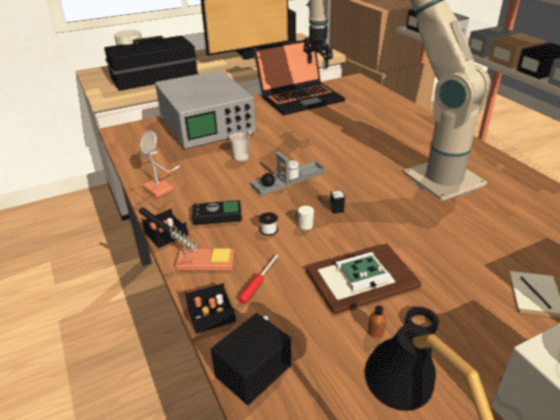

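View pics/top0.png

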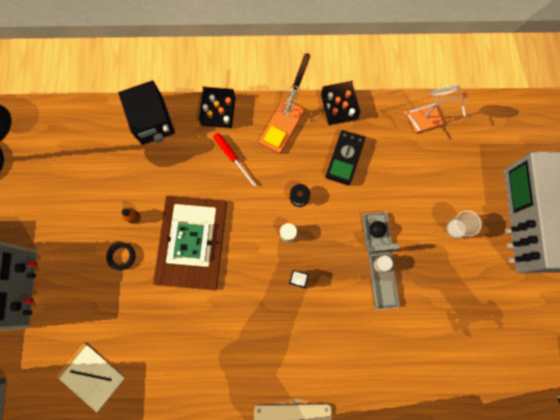

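View pics/wrist0.png

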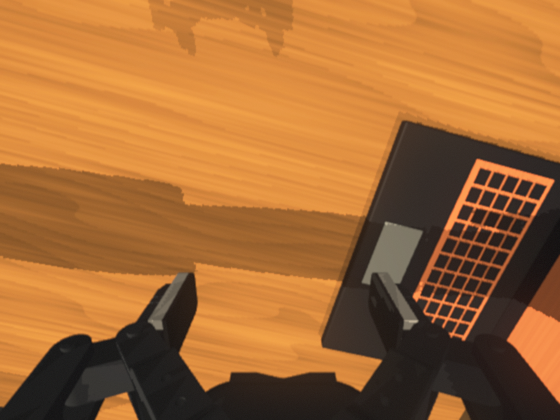

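The top view shows the tray at about (381,260), with the ball at (378,229) and the tin at (384,263). The block is at (300,279), the jar at (288,233), the reel at (300,195) and the board at (190,242). I'll zoom in for coarse positions.

Run:
```python
from h import *
d=cam('top'); im=d['color'][:,:,::-1]
cv2.imwrite('pics/topz.png',cv2.resize(im[180:320,260:420],None,fx=5,fy=4.2,interpolation=cv2.INTER_CUBIC)[:590,:800])
s=cam('scene'); cv2.imwrite('pics/scz.png',cv2.resize(s['color'][140:250,240:360,::-1],None,fx=5,fy=5,interpolation=cv2.INTER_CUBIC))
for n,u,v,z in [('ball',378,229,29),('tin',384,263,64),('well far end',387,304,19),('deckend',375,214,19),('block',300,279,60),('jar',288,233,60),('reel',300,195,46),('cup',462,226,45),('board',190,242,18),('tape',121,256,10),('meter',347,157,36),('driver',236,160,10),('flux',128,215,60)]:
    print(n,plane(d,u,v,z).round())
```

```text
ball [ 575. -253.   29.]
tin [ 474. -257.   64.]
well far end [ 364. -268.   19.]
deckend [ 621. -249.   19.]
block [434. -26.  60.]
jar [561.   5.  60.]
reel [674. -32.  46.]
cup [ 578. -488.   45.]
board [546. 286.  18.]
tape [509. 484.  10.]
meter [ 790. -173.   36.]
driver [794. 157.  10.]
flux [618. 454.  60.]
```

View pics/topz.png

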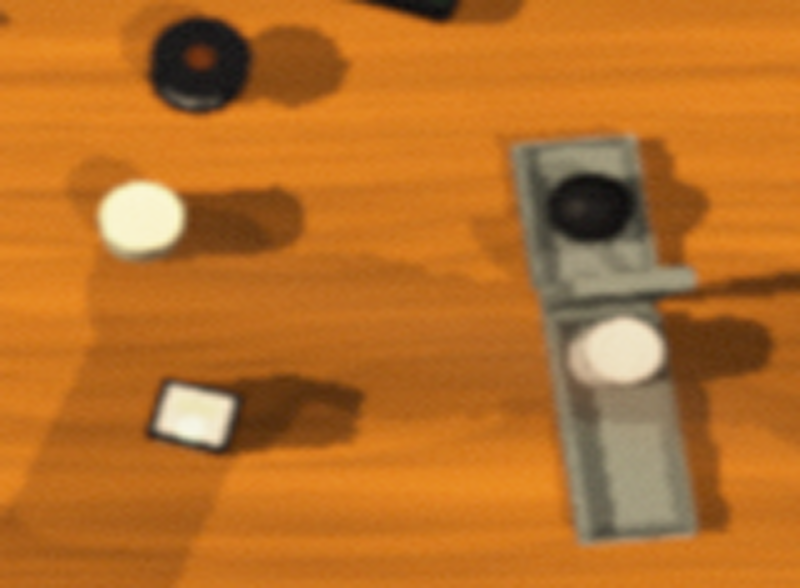

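View pics/scz.png

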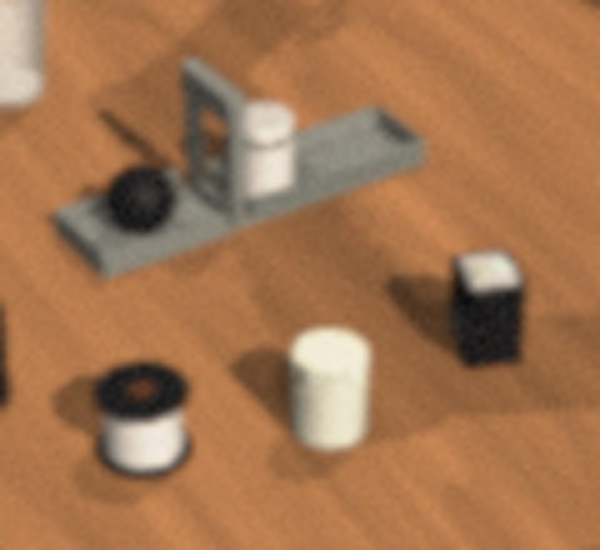

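Emit:
servo_tool(
  increments=[
    {"dx": 26.8,"dy": 40.9,"dz": 5,"az": -0.18},
    {"dx": 26.8,"dy": 40.9,"dz": 5,"az": -0.18},
    {"dx": 26.8,"dy": 40.9,"dz": 5,"az": -0.18},
    {"dx": 26.8,"dy": 40.9,"dz": 5,"az": -0.18},
    {"dx": 26.8,"dy": 40.9,"dz": 5,"az": -0.18},
    {"dx": 26.8,"dy": 40.9,"dz": 5,"az": -0.18},
    {"dx": 26.8,"dy": 40.9,"dz": 5,"az": -0.18},
    {"dx": 26.8,"dy": 40.9,"dz": 5,"az": -0.18},
  ],
)

```text
invalid input at $.increments[0]: expected keys dx, dy, dz, ax, ay, az, claw
```

Emit:
servo_tool(
  increments=[
    {"dx": 26.8,"dy": 40.9,"dz": 5,"ax": 0,"ay": 0,"az": -0.18,"claw": -1},
    {"dx": 26.8,"dy": 40.9,"dz": 5,"ax": 0,"ay": 0,"az": -0.18,"claw": -1},
    {"dx": 26.8,"dy": 40.9,"dz": 5,"ax": 0,"ay": 0,"az": -0.18,"claw": -1},
    {"dx": 26.8,"dy": 40.9,"dz": 5,"ax": 0,"ay": 0,"az": -0.18,"claw": -1},
    {"dx": 26.8,"dy": 40.9,"dz": 5,"ax": 0,"ay": 0,"az": -0.18,"claw": -1},
    {"dx": 26.8,"dy": 40.9,"dz": 5,"ax": 0,"ay": 0,"az": -0.18,"claw": -1},
    {"dx": 26.8,"dy": 40.9,"dz": 5,"ax": 0,"ay": 0,"az": -0.18,"claw": -1},
    {"dx": 26.8,"dy": 40.9,"dz": 5,"ax": 0,"ay": 0,"az": -0.18,"claw": -1},
  ],
)

```text
clock: 0.92
eef_pos: [345.1, -350.2, 265.6]
tool_rot: [-1.571, 0.0, -3.069]
force: [0.7, -0.2, -0.2]
width: 85.3
```

Emit:
servo_tool(
  increments=[
    {"dx": 8,"dy": 12.5,"dz": 1.5,"ax": 0,"ay": 0,"az": 0,"claw": -1},
    {"dx": 8,"dy": 12.5,"dz": 1.5,"ax": 0,"ay": 0,"az": 0,"claw": -1},
    {"dx": 8,"dy": 12.5,"dz": 1.5,"ax": 0,"ay": 0,"az": 0,"claw": -1},
    {"dx": 8,"dy": 12.5,"dz": 1.5,"ax": 0,"ay": 0,"az": 0,"claw": -1},
    {"dx": 8,"dy": 12.5,"dz": 1.5,"ax": 0,"ay": 0,"az": 0,"claw": -1},
    {"dx": 8,"dy": 12.5,"dz": 1.5,"ax": 0,"ay": 0,"az": 0,"claw": -1},
  ],
)

```text
clock: 1.42
eef_pos: [425.2, -225.6, 280.4]
tool_rot: [-1.571, 0.0, -3.065]
force: [-0.6, -1.3, 0.2]
width: 85.2
```

Run:
```python
from h import *
import pickle
d=cam('wrist','wA'); pickle.dump(d,open('wA.pkl','wb')); print(-d['R'].T@d['t'],d['R'][2])
s=read_state(); print(s['eef_pos'],s['tool_rot'],s['qd'].round(3) if hasattr(s['qd'],'round') else s['qd'])
```

```text
[ 509.52074127 -219.33733873  422.83825548] [-0.32635366 -0.02569419 -0.94489846]
[ 424.17291627 -227.08494198  280.24137678] [-1.57028470e+00 -3.34042408e-04 -3.06789556e+00] [ 0.031  0.002  0.021  0.005  0.001 -0.     0.001]
```

View pics/wA.png

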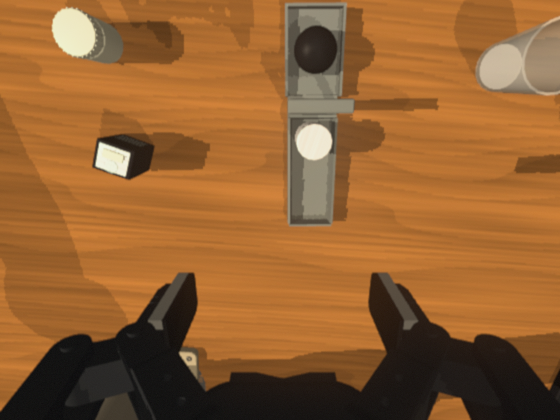

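The wrist view shows the whole tray (287–347, 3–225), with the tin at (314,141), the ball at (315,49), the block at (122,157) and the jar at (77,33). I'll take a second view nearer the block and jar.

Emit:
servo_tool(
  increments=[
    {"dx": 3,"dy": 14,"dz": 0,"ax": 0,"ay": 0,"az": 0,"claw": -1},
    {"dx": 3,"dy": 14,"dz": 0,"ax": 0,"ay": 0,"az": 0,"claw": -1},
    {"dx": 3,"dy": 14,"dz": 0,"ax": 0,"ay": 0,"az": 0,"claw": -1},
    {"dx": 3,"dy": 14,"dz": 0,"ax": 0,"ay": 0,"az": 0,"claw": -1},
    {"dx": 3,"dy": 14,"dz": 0,"ax": 0,"ay": 0,"az": 0,"claw": -1},
    {"dx": 3,"dy": 14,"dz": 0,"ax": 0,"ay": 0,"az": 0,"claw": -1},
    {"dx": 3,"dy": 14,"dz": 0,"ax": 0,"ay": 0,"az": 0,"claw": -1},
  ],
)

```text
clock: 2.05
eef_pos: [453.7, -89.3, 280.1]
tool_rot: [-1.57, -0.001, -3.072]
force: [-0.1, -0.7, -0.2]
width: 85.1
```

Run:
```python
from h import *
import pickle
d=cam('wrist','wB'); pickle.dump(d,open('wB.pkl','wb')); print(-d['R'].T@d['t'],d['R'][2])
s=read_state(); print(s['eef_pos'],s['tool_rot'])
```

```text
[538.26853104 -83.52036612 422.44436859] [-0.32754697 -0.0243532  -0.94452099]
[453.74717221 -89.4583945  280.10761954] [-1.56974152e+00 -5.81155682e-04 -3.07283841e+00]
```

View pics/wB.png

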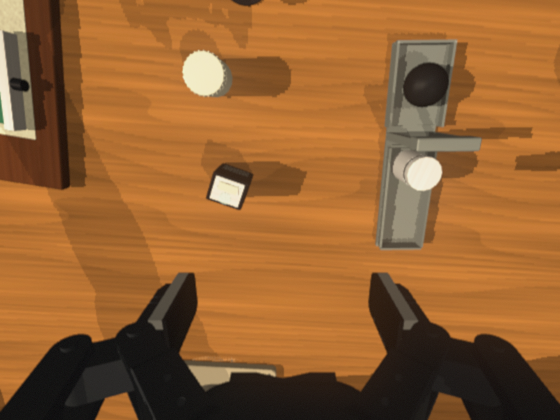

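In B the block top is at (229,188), the jar top at (204,73), the tin top at (423,172), the bar at (448,144) and the ball at (426,84). Next I'll zoom in to pick features accurately.

Run:
```python
import pickle,cv2,numpy as np
A=pickle.load(open('wA.pkl','rb'))['color'];B=pickle.load(open('wB.pkl','rb'))['color']
def z(im,u0,v0,w,h,f,n): 
    c=cv2.resize(np.ascontiguousarray(im[v0:v0+h,u0:u0+w,::-1]),None,fx=f,fy=f,interpolation=cv2.INTER_CUBIC)
    for i in range(0,w,10): cv2.putText(c,str(u0+i),(i*f,8),0,0.3,(0,0,255),1); cv2.line(c,(i*f,8),(i*f,12),(0,0,255),1)
    for i in range(0,h,10): cv2.putText(c,str(v0+i),(0,i*f+4),0,0.3,(0,0,255),1)
    cv2.imwrite('pics/'+n,c)
z(A,265,90,110,140,4,'zA.png'); z(B,365,30,120,145,4,'zB1.png')
z(B,170,40,100,180,3,'zB2.png')
z(B,365,120,120,135,4,'zB3.png')
```

```text
(no output)
```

View pics/zA.png

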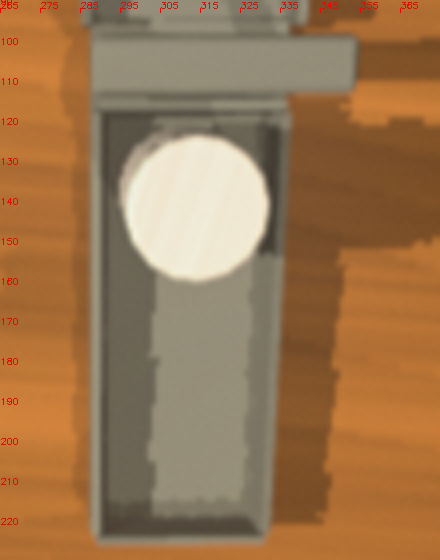

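View pics/zB2.png

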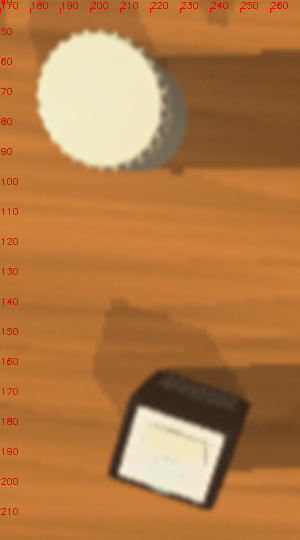

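View pics/zB3.png

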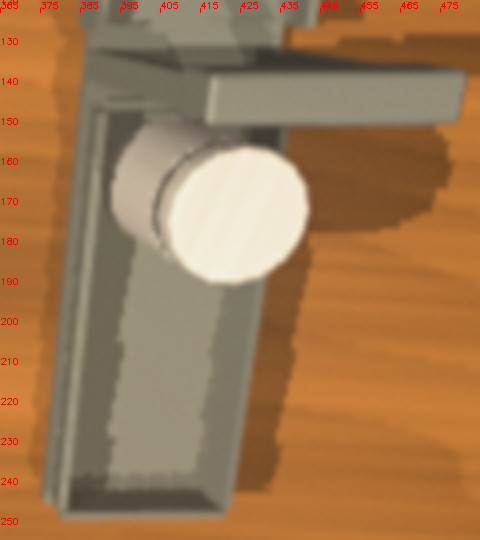

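```bash
cat > m.py <<'E'
from h import *
import pickle
np.set_printoptions(precision=1,suppress=True)
A=pickle.load(open('wA.pkl','rb'));B=pickle.load(open('wB.pkl','rb'))
def white(d,box,thr=215):
    u0,v0,u1,v1=box; im=d['color'][v0:v1,u0:u1].astype(int)
    m=(im.min(2)>thr-40)&(im.max(2)>thr); m=m.astype(np.uint8)
    cs,_=cv2.findContours(m,cv2.RETR_EXTERNAL,cv2.CHAIN_APPROX_NONE); c=max(cs,key=cv2.contourArea).reshape(-1,2)+[u0,v0]
    return c
if __name__=='__main__':
    for n,ba,bb in [('tin',(280,100,350,170),(385,145,450,200)),('jar',(40,0,130,70),(175,40,240,105)),('block',(90,130,160,185),(200,155,260,215))]:
        ca,cb=white(A,ba),white(B,bb)
        pa=cv2.fitEllipse(ca) if n!='block' else cv2.minAreaRect(ca); pb=cv2.fitEllipse(cb) if n!='block' else cv2.minAreaRect(cb)
        print(n,pa,pb); X,e=tri(ray(A,*pa[0]),ray(B,*pb[0])); print('  tri',X,e, plane(A,*pa[0],60),plane(B,*pb[0],60))
    # handle corners
    ka=[(288.5,98.5),(353.5,99.5),(353.5,112.7),(288.5,113.3)]; kb=[(418,138),(480.7,137.7),(478.7,150),(416.7,151)]
    for a,b in zip(ka,kb):
        print(tri(ray(A,*a),ray(B,*b)), plane(A,*a,105),plane(B,*b,105))
    # well far end outer corners top z=19
    for a,b in [((289,225),(380.5,248.5)),((331.5,225),(421.5,248))]:
        print('end',tri(ray(A,*a),ray(B,*b)),plane(A,*a,19),plane(B,*b,19))
    # tray deck end corners z=19
E
python3 m.py
```

```text
tin ((313.69482421875, 141.54872131347656), (33.76279830932617, 34.60786056518555), 29.5760555267334) ((423.7198791503906, 173.4718475341797), (30.025968551635742, 35.047306060791016), 54.93876266479492)
  tri [ 473.8 -258.6   62.5] [np.float64(0.08530542966335966), np.float64(0.08530542966351193)] [ 473.6 -258.9   60. ] [ 473.2 -259.8   60. ]
jar ((73.17538452148438, 31.845294952392578), (37.52980422973633, 48.46290588378906), 148.41433715820312) ((202.74447631835938, 72.85672760009766), (38.12449264526367, 42.77202606201172), 157.5325927734375)
  tri [566.3   4.9  59.5] [np.float64(0.020243667756714184), np.float64(0.02024366775671922)] [566.3   4.6  60. ] [566.3   4.8  60. ]
block ((111.95000457763672, 159.14999389648438), (34.152591705322266, 23.71708106994629), 18.43494987487793) ((226.50003051757812, 191.0), (29.4091796875, 22.452171325683594), 18.43494987487793)
  tri [435.1 -22.3  61. ] [np.float64(0.08134367261373), np.float64(0.08134367261361684)] [434.8 -21.7  60. ] [434.9 -22.2  60. ]
(array([ 517.1, -224.8,  103.1]), [np.float64(0.15790061091109625), np.float64(0.1579006109107501)]) [ 517.2 -224.8  105. ] [ 517.1 -223.9  105. ]
(array([ 521.5, -288.9,  103. ]), [np.float64(0.22229546845648268), np.float64(0.22229546845667425)]) [ 521.2 -288.4  105. ] [ 521.8 -287.7  105. ]
(array([ 509.1, -291. ,  102.1]), [np.float64(0.11304860695808108), np.float64(0.11304860695808713)]) [ 509.  -290.3  105. ] [ 509.5 -289.1  105. ]
(array([ 503.7, -226. ,  103.5]), [np.float64(0.2187670187327366), np.float64(0.21876701873280377)]) [ 503.5 -226.   105. ] [ 504.1 -225.4  105. ]
end (array([ 351.2, -241.1,   19.1]), [np.float64(0.2395817671295488), np.float64(0.23958176712956192)]) [ 350.9 -241.    19. ] [ 351.4 -241.1   19. ]
end (array([ 355.2, -301.8,   17.4]), [np.float64(0.3180264932753647), np.float64(0.31802649327519683)]) [ 355.5 -301.5   19. ] [ 356.3 -301.    19. ]
```

View pics/zB1.png

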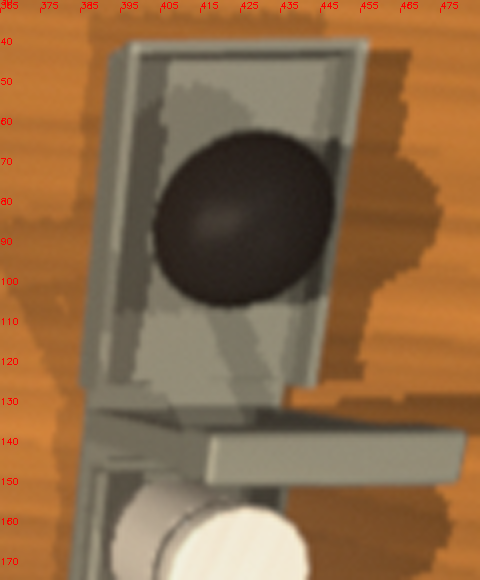

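Run:
```python
from m import *
for d,b in [(A,(90,130,160,185)),(B,(200,155,260,215))]:
    c=white(d,b); P=np.array([plane(d,*p,60)[:2] for p in c],np.float32); r=cv2.minAreaRect(P); print('plate',r); print(cv2.boxPoints(r))
    # dark body+plate mask silhouette
    u0,v0,u1,v1=b; im=d['color'][v0:v1,u0:u1].astype(int)
    m=((im.max(2)<60)).astype(np.uint8); cs,_=cv2.findContours(m,0,1); k=max(cs,key=cv2.contourArea); k=cv2.convexHull(k); ap=cv2.approxPolyDP(k,2.5,True).reshape(-1,2)+[u0,v0]
    for p in ap: print('  dark',p,plane(d,*p,60)[:2],plane(d,*p,0)[:2])
d=B
for p in [(397,41.5),(456.5,40.5)]: print('deckend',plane(B,*p,19))
# ball
for d,b in [(A,(285,20,345,80)),(B,(395,55,455,112))]:
    u0,v0,u1,v1=b; im=d['color'][v0:v1,u0:u1].astype(int); m=(im.max(2)<55).astype(np.uint8); m=cv2.morphologyEx(m,cv2.MORPH_OPEN,np.ones((5,5)));cs,_=cv2.findContours(m,0,1);k=max(cs,key=cv2.contourArea);e=cv2.fitEllipse(k+[u0,v0]);print('ball',e,plane(d,*e[0],29))
```

```text
plate ((434.4638977050781, -21.952407836914062), (35.1796989440918, 29.66156768798828), 74.24312591552734)
[[415.4 -34.9]
 [444.  -42.9]
 [453.5  -9.1]
 [425.   -1. ]]
  dark [ 98 139] [457.3  -8. ] [448.6  26.9]
  dark [124 135] [464.2 -38.6] [456.7  -8.8]
  dark [152 145] [455.2 -70.3] [446.2 -45.6]
  dark [148 168] [427.4 -63.8] [413.8 -38.1]
  dark [126 177] [414.3 -36.4] [398.5  -6.2]
plate ((434.5884094238281, -22.313983917236328), (35.37127685546875, 29.057743072509766), 73.86209869384766)
[[415.7 -35.3]
 [443.6 -43.3]
 [453.5  -9.4]
 [425.5  -1.3]]
  dark [215 172] [457.7  -8.1] [444.3   4.4]
  dark [224 165] [466.9 -18.9] [455.1  -8.2]
  dark [251 174] [458.2 -51.5] [445.  -46.2]
  dark [248 184] [445.6 -48.3] [430.2 -42.4]
deckend [ 619.1 -213.5   19. ]
deckend [ 624.9 -283.1   19. ]
ball ((315.33721923828125, 49.395843505859375), (40.91931915283203, 45.85194396972656), 12.739034652709961) [ 574.5 -252.6   29. ]
ball ((425.9997863769531, 84.500244140625), (39.71661376953125, 46.85187911987305), 54.27970504760742) [ 574.4 -253.7   29. ]
```

Emit:
servo_tool(
  increments=[
    {"dx": -1.9,"dy": 6.7,"dz": -8,"ax": 0,"ay": 0,"az": -0.35,"claw": -1},
    {"dx": -1.9,"dy": 6.7,"dz": -15,"ax": 0,"ay": 0,"az": -0.35,"claw": -1},
    {"dx": -1.9,"dy": 6.7,"dz": -18,"ax": 0,"ay": 0,"az": -0.35,"claw": -1},
    {"dx": -1.9,"dy": 6.7,"dz": -18,"ax": 0,"ay": 0,"az": -0.35,"claw": -1},
    {"dx": -1.9,"dy": 6.7,"dz": -18,"ax": 0,"ay": 0,"az": -0.35,"claw": -1},
    {"dx": -1.9,"dy": 6.7,"dz": -18,"ax": 0,"ay": 0,"az": -0.35,"claw": -1},
    {"dx": -1.9,"dy": 6.7,"dz": -18,"ax": 0,"ay": 0,"az": -0.35,"claw": -1},
  ],
)

```text
clock: 2.68
eef_pos: [434.4, -21.4, 99.5]
tool_rot: [-1.569, -0.003, 2.863]
force: [0.2, 0.3, 0.1]
width: 85.3
```

Run:
```python
from h import *
d=cam('wrist','wC'); s=read_state(); print(s['eef_pos'],s['tool_rot'],s['force'])
```

```text
[435.9227376  -21.61232055 100.84566593] [-1.57008371e+00  6.17660825e-04  2.86207195e+00] [ 0.04280811 -0.45924777  0.53306456]
```

View pics/wC.png

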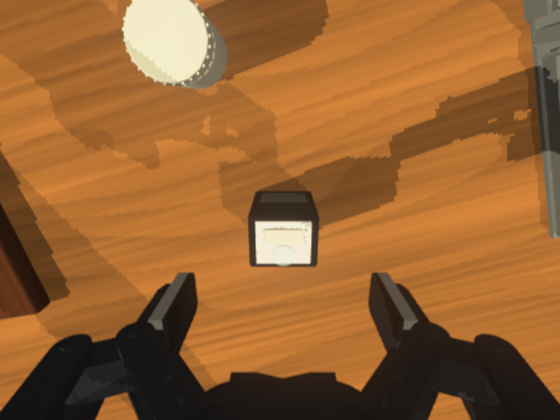

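The block is square to the jaws and centred at u≈284. I'll descend and grip.

Emit:
servo_tool(
  increments=[
    {"dx": 0,"dy": 0,"dz": -3.5,"ax": 0,"ay": 0,"az": 0,"claw": -1},
    {"dx": 0,"dy": 0,"dz": -6,"ax": 0,"ay": 0,"az": 0,"claw": -1},
    {"dx": 0,"dy": 0,"dz": -7.4,"ax": 0,"ay": 0,"az": 0,"claw": -1},
    {"dx": 0,"dy": 0,"dz": -7.4,"ax": 0,"ay": 0,"az": 0,"claw": -1},
    {"dx": 0,"dy": 0,"dz": -7.4,"ax": 0,"ay": 0,"az": 0,"claw": -1},
    {"dx": 0,"dy": 0,"dz": -7.4,"ax": 0,"ay": 0,"az": 0,"claw": 0},
    {"dx": 0,"dy": 0,"dz": -7.4,"ax": 0,"ay": 0,"az": 0,"claw": 1},
    {"dx": 0,"dy": 0,"dz": -7.4,"ax": 0,"ay": 0,"az": 0,"claw": 1},
  ],
)

```text
clock: 3.4
eef_pos: [437.3, -21.8, 27.9]
tool_rot: [-1.57, 0.004, 2.862]
force: [0.1, 0.6, -0.7]
width: 51.6
```

Emit:
servo_tool(
  increments=[
    {"dx": 0,"dy": 0,"dz": 0,"ax": 0,"ay": 0,"az": 0,"claw": 1},
    {"dx": 0,"dy": 0,"dz": 0,"ax": 0,"ay": 0,"az": 0,"claw": 1},
    {"dx": 0,"dy": 0,"dz": 0,"ax": 0,"ay": 0,"az": 0,"claw": 1},
    {"dx": 0,"dy": 0,"dz": 0,"ax": 0,"ay": 0,"az": 0,"claw": 1},
    {"dx": 0,"dy": 0,"dz": 0,"ax": 0,"ay": 0,"az": 0,"claw": 1},
  ],
)

```text
clock: 3.82
eef_pos: [437.1, -21.6, 28.0]
tool_rot: [-1.569, 0.005, 2.863]
force: [0.2, -2.4, 7.6]
width: 45.2
```

Emit:
servo_tool(
  increments=[
    {"dx": 0,"dy": 0,"dz": 4,"ax": 0,"ay": 0,"az": 0,"claw": 1},
    {"dx": 0,"dy": 0,"dz": 8,"ax": 0,"ay": 0,"az": 0,"claw": 1},
    {"dx": 0,"dy": -2,"dz": 11,"ax": 0,"ay": 0,"az": 0.05,"claw": 1},
    {"dx": -0.4,"dy": -6,"dz": 11,"ax": 0,"ay": 0,"az": 0.15,"claw": 1},
    {"dx": -0.4,"dy": -10,"dz": 11,"ax": 0,"ay": 0,"az": 0.25,"claw": 1},
    {"dx": -0.4,"dy": -14,"dz": 11,"ax": 0,"ay": 0,"az": 0.36,"claw": 1},
    {"dx": -0.4,"dy": -18,"dz": 11,"ax": 0,"ay": 0,"az": 0.36,"claw": 1},
    {"dx": -0.4,"dy": -21,"dz": 11,"ax": 0,"ay": 0,"az": 0.36,"claw": 1},
  ],
)

```text
clock: 4.48
eef_pos: [430.4, -234.7, 137.2]
tool_rot: [-1.568, -0.0, -3.063]
force: [1.3, -0.4, -1.7]
width: 45.1
```

Emit:
servo_tool(
  increments=[
    {"dx": 0,"dy": -2,"dz": 0,"ax": 0,"ay": 0,"az": 0,"claw": 1},
    {"dx": 0,"dy": -3.1,"dz": 0,"ax": 0,"ay": 0,"az": 0,"claw": 1},
    {"dx": 0,"dy": -3.1,"dz": 0,"ax": 0,"ay": 0,"az": 0,"claw": 1},
    {"dx": 0,"dy": -3.1,"dz": 0,"ax": 0,"ay": 0,"az": 0,"claw": 1},
    {"dx": 0,"dy": -3.1,"dz": 0,"ax": 0,"ay": 0,"az": 0,"claw": 1},
  ],
)

```text
clock: 4.9
eef_pos: [431.6, -259.0, 136.7]
tool_rot: [-1.571, 0.0, -3.056]
force: [0.3, -0.6, -0.9]
width: 45.1
```

Run:
```python
from h import *
import pickle
d=cam('wrist','wD'); pickle.dump(d,open('wD.pkl','wb'));s=read_state(); print(s['eef_pos'],s['tool_rot'],s['force'],s['width'],s['clock'])
```

```text
[ 431.70526612 -258.85633599  136.59867527] [-1.57128628e+00  1.64279647e-04 -3.05548378e+00] [-0.48783742 -0.21106867 -1.3862522 ] 44.91647950316189 4.95
```

View pics/wD.png

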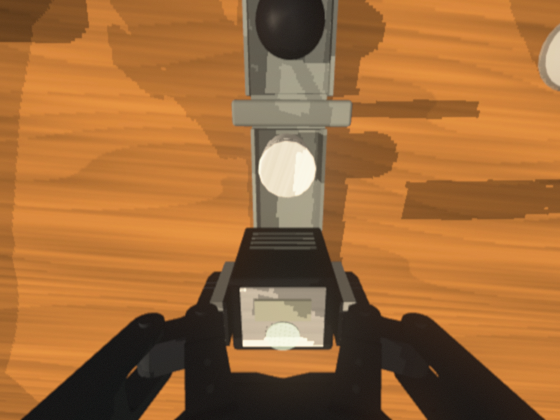

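Run:
```python
from h import *
import pickle
np.set_printoptions(precision=1,suppress=True)
d=pickle.load(open('wD.pkl','rb'))
for p in [(232,348.5),(331,348.5),(240,288),(326,288),(325,346.5),(240,346.5),(237,286),(329,286)]: print(p,plane(d,*p,168.7))
for p in [(233,100),(351,101),(351,125),(233,125)]: print('bar',plane(d,*p,105))
im=d['color'].astype(int); m=((im.min(2)>150)).astype(np.uint8)[130:205,250:325]
cs,_=cv2.findContours(m,0,1);k=max(cs,key=cv2.contourArea)+[250,130];e=cv2.fitEllipse(k);print(e,plane(d,*e[0],64))
```

```text
(232, 348.5) [ 410.3 -238.   168.7]
(331, 348.5) [ 414.2 -282.9  168.7]
(240, 288) [ 442.5 -240.4  168.7]
(326, 288) [ 445.6 -276.4  168.7]
(325, 346.5) [ 415.1 -280.   168.7]
(240, 346.5) [ 411.8 -241.6  168.7]
(237, 286) [ 443.4 -239.1  168.7]
(329, 286) [ 446.7 -277.5  168.7]
bar [ 516.9 -225.3  105. ]
bar [ 521.8 -288.5  105. ]
bar [ 509.5 -290.5  105. ]
bar [ 503.9 -225.7  105. ]
((286.5451354980469, 168.68702697753906), (55.5981330871582, 57.76990509033203), 136.11953735351562) [ 474.3 -258.5   64. ]
```

Emit:
servo_tool(
  increments=[
    {"dx": 0.1,"dy": -0.4,"dz": -2,"ax": 0,"ay": 0,"az": 0,"claw": 1},
    {"dx": 0.1,"dy": -0.4,"dz": -5,"ax": 0,"ay": 0,"az": 0,"claw": 1},
    {"dx": 0.1,"dy": -0.4,"dz": -7.5,"ax": 0,"ay": 0,"az": 0,"claw": 1},
    {"dx": 0.1,"dy": -0.4,"dz": -8,"ax": 0,"ay": 0,"az": 0,"claw": 1},
    {"dx": 0.1,"dy": -0.4,"dz": -8,"ax": 0,"ay": 0,"az": 0,"claw": 1},
    {"dx": 0.1,"dy": -0.4,"dz": -8,"ax": 0,"ay": 0,"az": 0,"claw": 1},
  ],
)

```text
clock: 5.45
eef_pos: [433.2, -263.9, 56.9]
tool_rot: [-1.571, 0.001, -3.057]
force: [0.2, 0.7, -1.3]
width: 45.1
```

Run:
```python
from h import *
import pickle
d=cam('wrist','wE'); s=read_state(); print(s['eef_pos'],s['tool_rot'],s['force'],s['width'],s['clock'])
```

```text
[ 433.51756871 -264.38249688   57.44331643] [-1.57020760e+00  1.78662674e-03 -3.05734038e+00] [-0.5547395  -0.59680053  0.02703496] 45.42100493055427 5.5
```

View pics/wE.png

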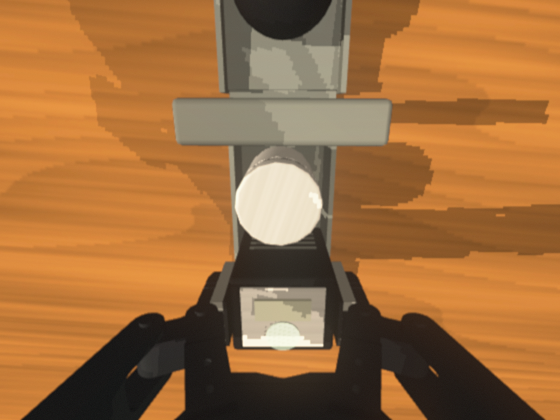

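Emit:
servo_tool(
  increments=[
    {"dx": -0.1,"dy": 0.1,"dz": -0.8,"ax": 0,"ay": 0,"az": 0,"claw": 1},
    {"dx": -0.1,"dy": 0.1,"dz": -1.6,"ax": 0,"ay": 0,"az": 0,"claw": 1},
    {"dx": -0.1,"dy": 0.1,"dz": -2.1,"ax": 0,"ay": 0,"az": 0,"claw": 1},
    {"dx": -0.1,"dy": 0.1,"dz": -2.3,"ax": 0,"ay": 0,"az": 0,"claw": 1},
    {"dx": -0.1,"dy": 0.1,"dz": -2.4,"ax": 0,"ay": 0,"az": 0,"claw": 1},
    {"dx": -0.1,"dy": 0.1,"dz": -2.4,"ax": 0,"ay": 0,"az": 0,"claw": 1},
  ],
)

```text
clock: 6.0
eef_pos: [431.2, -263.9, 32.2]
tool_rot: [-1.571, -0.0, -3.059]
force: [-0.1, -1.2, -0.7]
width: 45.0
```

Emit:
servo_tool(
  increments=[
    {"dx": 0,"dy": 0,"dz": -0.1,"ax": 0,"ay": 0,"az": 0,"claw": 1},
    {"dx": 0,"dy": 0,"dz": -0.1,"ax": 0,"ay": 0,"az": 0,"claw": 1},
    {"dx": 0,"dy": 0,"dz": -0.1,"ax": 0,"ay": 0,"az": 0,"claw": 0},
    {"dx": 0,"dy": 0,"dz": -0.1,"ax": 0,"ay": 0,"az": 0,"claw": -1},
    {"dx": 0,"dy": 0,"dz": -0.1,"ax": 0,"ay": 0,"az": 0,"claw": -1},
    {"dx": 0,"dy": 0,"dz": -0.1,"ax": 0,"ay": 0,"az": 0,"claw": -1},
    {"dx": 0,"dy": 0,"dz": -0.1,"ax": 0,"ay": 0,"az": 0,"claw": -1},
  ],
)

```text
clock: 6.58
eef_pos: [431.4, -264.0, 31.1]
tool_rot: [-1.571, 0.0, -3.059]
force: [-0.7, 0.3, 0.8]
width: 85.2
```

Emit:
servo_tool(
  increments=[
    {"dx": 0,"dy": 0,"dz": 3,"ax": 0,"ay": 0,"az": 0,"claw": -1},
    {"dx": 0,"dy": 0,"dz": 7,"ax": 0,"ay": 0,"az": 0,"claw": -1},
    {"dx": 0,"dy": 0,"dz": 11,"ax": 0,"ay": 0,"az": 0,"claw": -1},
    {"dx": 0,"dy": 0,"dz": 15,"ax": 0,"ay": 0,"az": 0,"claw": -1},
    {"dx": 0,"dy": 0,"dz": 19,"ax": 0,"ay": 0,"az": 0,"claw": -1},
    {"dx": 0,"dy": 0,"dz": 19,"ax": 0,"ay": 0,"az": 0,"claw": -1},
    {"dx": 0,"dy": 0,"dz": 19,"ax": 0,"ay": 0,"az": 0,"claw": -1},
  ],
)

```text
clock: 7.17
eef_pos: [432.5, -264.7, 223.3]
tool_rot: [-1.568, 0.004, -3.06]
force: [0.1, 0.1, -0.8]
width: 85.3
```

Run:
```python
from h import *
import pickle
d=cam('wrist','wF');pickle.dump(d,open('wF.pkl','wb')); s=read_state(); print(s['eef_pos'],s['tool_rot'],s['force'],s['width'],s['clock'])
```

```text
[ 431.19577499 -264.4284187   221.63678242] [-1.56948990e+00  5.31285480e-04 -3.05944911e+00] [-0.60128056  0.32989103  0.04455329] 85.24546876774386 7.2167
```

View pics/wF.png

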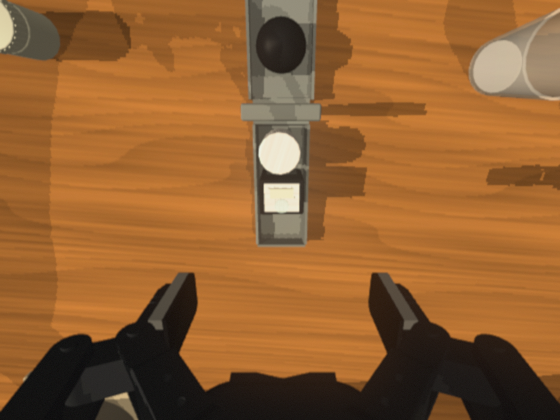

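Run:
```python
from h import *
from m import white
import pickle
np.set_printoptions(precision=1,suppress=True)
d=pickle.load(open('wF.pkl','rb'))
cv2.imwrite('pics/zF.png',cv2.resize(d['color'][90:255,230:340,::-1],None,fx=3.6,fy=3.6,interpolation=cv2.INTER_CUBIC))
c=white(d,(262,182,301,215)); r=cv2.minAreaRect(np.array([plane(d,*p,64)[:2] for p in c],np.float32)); print('block',r)
e=cv2.fitEllipse(white(d,(250,128,310,178)));print('tin',plane(d,*e[0],64),e)
for p in [(257,244.5),(306.5,245)]: print('end',plane(d,*p,19))
for p in [(241,104),(320,104.5),(320,120),(241,119.5)]: print('bar',plane(d,*p,105))
```

```text
block ((428.4844665527344, -264.5853576660156), (29.012187957763672, 35.23408126831055), 4.637104511260986)
tin [ 474.1 -258.6   64. ] ((278.84075927734375, 152.8104248046875), (39.47736740112305, 39.93141174316406), 145.02078247070312)
end [ 352.2 -240.4   19. ]
end [ 356.5 -302.2   19. ]
bar [ 516.3 -224.9  105. ]
bar [ 521.2 -288.7  105. ]
bar [ 509.3 -290.1  105. ]
bar [ 504.3 -225.4  105. ]
```

View pics/zF.png

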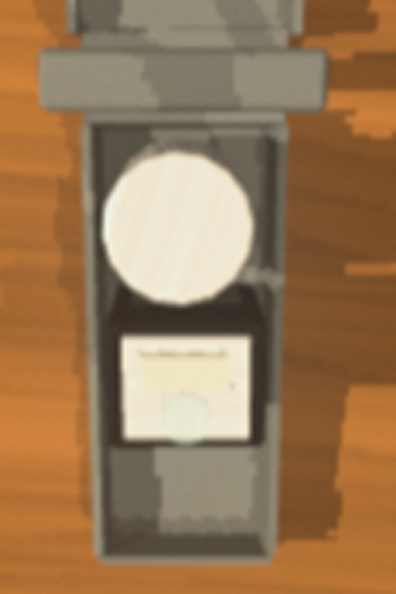

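Emit:
servo_tool(
  increments=[
    {"dx": 13.5,"dy": 26.9,"dz": 0,"ax": 0,"ay": 0,"az": 0,"claw": -1},
    {"dx": 13.5,"dy": 26.9,"dz": 0,"ax": 0,"ay": 0,"az": 0,"claw": -1},
    {"dx": 13.5,"dy": 26.9,"dz": 0,"ax": 0,"ay": 0,"az": 0,"claw": -1},
    {"dx": 13.5,"dy": 26.9,"dz": 0,"ax": 0,"ay": 0,"az": 0,"claw": -1},
    {"dx": 13.5,"dy": 26.9,"dz": -4,"ax": 0,"ay": 0,"az": 0,"claw": -1},
    {"dx": 13.5,"dy": 26.9,"dz": -7,"ax": 0,"ay": 0,"az": 0,"claw": -1},
    {"dx": 13.5,"dy": 26.9,"dz": -11,"ax": 0,"ay": 0,"az": 0,"claw": -1},
    {"dx": 13.5,"dy": 26.9,"dz": -11,"ax": 0,"ay": 0,"az": 0,"claw": -1},
  ],
)

```text
clock: 7.88
eef_pos: [562.5, -0.1, 119.0]
tool_rot: [-1.571, -0.001, -3.057]
force: [0.9, -1.0, 0.5]
width: 85.6
```

Emit:
servo_tool(
  increments=[
    {"dx": 0,"dy": 0,"dz": 0,"ax": 0,"ay": 0,"az": 0,"claw": -1},
    {"dx": 0,"dy": 0,"dz": 0,"ax": 0,"ay": 0,"az": 0,"claw": -1},
  ],
)

```text
clock: 8.05
eef_pos: [560.2, -0.2, 117.9]
tool_rot: [-1.572, -0.007, -3.054]
force: [-1.0, -0.0, 0.8]
width: 85.3
```

Run:
```python
from h import *
from m import white
d=cam('wrist','wG'); s=read_state(); print(s['eef_pos'],s['tool_rot'],s['force'],s['width'],s['clock'])
c=white(d,(180,80,400,290)); e=cv2.fitEllipse(c); print(e,plane(d,*e[0],60))
```

```text
[561.1  -1.9 119.5] [-1.6 -0.  -3.1] [ 0.5 -0.3 -0. ] 85.27958417750905 8.1
((275.39385986328125, 221.9680938720703), (55.9613037109375, 61.037593841552734), 97.78905487060547) [566.9   5.1  60. ]
```

View pics/wG.png

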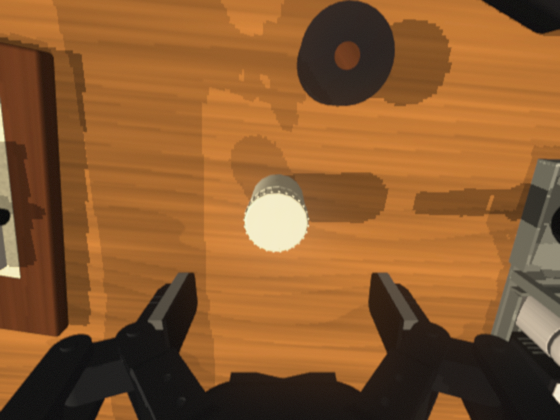

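The jar top at (275,222) is at (566.9, 5.1), so the arm is 6 mm short in x and y.

Emit:
servo_tool(
  increments=[
    {"dx": 0.6,"dy": 0.6,"dz": -1,"ax": 0,"ay": 0,"az": 0,"claw": -1},
    {"dx": 0.6,"dy": 0.6,"dz": -4,"ax": 0,"ay": 0,"az": 0,"claw": -1},
    {"dx": 0.6,"dy": 0.6,"dz": -7,"ax": 0,"ay": 0,"az": 0,"claw": -1},
    {"dx": 0.6,"dy": 0.6,"dz": -9.1,"ax": 0,"ay": 0,"az": 0,"claw": -1},
    {"dx": 0.6,"dy": 0.6,"dz": -9.1,"ax": 0,"ay": 0,"az": 0,"claw": -1},
    {"dx": 0.6,"dy": 0.6,"dz": -9.1,"ax": 0,"ay": 0,"az": 0,"claw": -1},
    {"dx": 0.6,"dy": 0.6,"dz": -9.1,"ax": 0,"ay": 0,"az": 0,"claw": -1},
  ],
)

```text
clock: 8.68
eef_pos: [570.0, 3.6, 32.0]
tool_rot: [-1.571, 0.003, -3.06]
force: [0.5, -0.1, 0.8]
width: 85.7
```

Emit:
servo_tool(
  increments=[
    {"dx": -0.3,"dy": 0.1,"dz": -0.4,"ax": 0,"ay": 0,"az": 0,"claw": -1},
    {"dx": -0.3,"dy": 0.1,"dz": -0.4,"ax": 0,"ay": 0,"az": 0,"claw": 0},
    {"dx": -0.3,"dy": 0.1,"dz": -0.4,"ax": 0,"ay": 0,"az": 0,"claw": 1},
    {"dx": -0.3,"dy": 0.1,"dz": -0.4,"ax": 0,"ay": 0,"az": 0,"claw": 1},
    {"dx": -0.3,"dy": 0.1,"dz": -0.4,"ax": 0,"ay": 0,"az": 0,"claw": 1},
    {"dx": -0.3,"dy": 0.1,"dz": -0.4,"ax": 0,"ay": 0,"az": 0,"claw": 1},
    {"dx": -0.3,"dy": 0.1,"dz": -0.4,"ax": 0,"ay": 0,"az": 0,"claw": 1},
    {"dx": -0.3,"dy": 0.1,"dz": -0.4,"ax": 0,"ay": 0,"az": 0,"claw": 1},
  ],
)

```text
clock: 9.35
eef_pos: [566.4, 4.9, 27.4]
tool_rot: [-1.57, 0.001, -3.059]
force: [-1.0, -0.3, 5.7]
width: 44.3
```

Emit:
servo_tool(
  increments=[
    {"dx": 0,"dy": 0,"dz": 0,"ax": 0,"ay": 0,"az": 0,"claw": 1},
    {"dx": 0,"dy": 0,"dz": 0,"ax": 0,"ay": 0,"az": 0,"claw": 1},
    {"dx": 0,"dy": 0,"dz": 0,"ax": 0,"ay": 0,"az": 0,"claw": 1},
  ],
)

```text
clock: 9.6
eef_pos: [566.4, 4.9, 27.4]
tool_rot: [-1.57, 0.001, -3.059]
force: [-1.2, -0.5, 5.0]
width: 44.6
```

Run:
```python
from h import *
s=read_state(); print(s['eef_pos'],s['tool_rot'],s['force'],s['width'],s['clock'])
d=cam('wrist','wG2')
```

```text
[566.35390534   4.9414348   27.42871799] [-1.57039111e+00  1.32903707e-03 -3.05881380e+00] [-1.17450969 -0.53852666  4.99951117] 44.60465367782441 9.6
```

View pics/wG2.png

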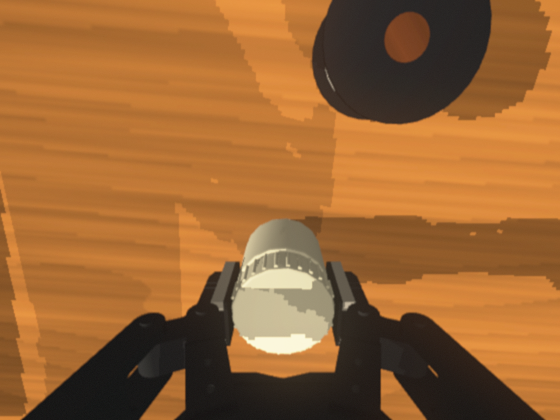

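Emit:
servo_tool(
  increments=[
    {"dx": 0,"dy": 0,"dz": 4,"ax": 0,"ay": 0,"az": 0,"claw": 1},
    {"dx": 0,"dy": 0,"dz": 8,"ax": 0,"ay": 0,"az": 0,"claw": 1},
    {"dx": -2,"dy": -2.5,"dz": 11,"ax": 0,"ay": 0,"az": 0,"claw": 1},
    {"dx": -4,"dy": -5.5,"dz": 11,"ax": 0,"ay": 0,"az": 0,"claw": 1},
    {"dx": -6,"dy": -9,"dz": 11,"ax": 0,"ay": 0,"az": 0,"claw": 1},
    {"dx": -8,"dy": -12,"dz": 11,"ax": 0,"ay": 0,"az": 0,"claw": 1},
    {"dx": -10,"dy": -15,"dz": 11,"ax": 0,"ay": 0,"az": 0,"claw": 1},
    {"dx": -12,"dy": -18,"dz": 11,"ax": 0,"ay": 0,"az": 0,"claw": 1},
  ],
)

```text
clock: 10.32
eef_pos: [444.6, -176.5, 136.8]
tool_rot: [-1.57, 0.0, -3.059]
force: [0.9, -0.8, -1.0]
width: 44.8
```

Emit:
servo_tool(
  increments=[
    {"dx": -2,"dy": -3,"dz": 0,"ax": 0,"ay": 0,"az": 0,"claw": 1},
    {"dx": -4,"dy": -6,"dz": 0,"ax": 0,"ay": 0,"az": 0,"claw": 1},
    {"dx": -5.5,"dy": -8.5,"dz": 0,"ax": 0,"ay": 0,"az": 0,"claw": 1},
    {"dx": -6.3,"dy": -9.3,"dz": 0,"ax": 0,"ay": 0,"az": 0,"claw": 1},
    {"dx": -6.3,"dy": -9.3,"dz": 0,"ax": 0,"ay": 0,"az": 0,"claw": 1},
    {"dx": -6.3,"dy": -9.3,"dz": 0,"ax": 0,"ay": 0,"az": 0,"claw": 1},
    {"dx": -6.3,"dy": -9.3,"dz": 0,"ax": 0,"ay": 0,"az": 0,"claw": 1},
  ],
)

```text
clock: 10.9
eef_pos: [383.9, -267.1, 136.8]
tool_rot: [-1.571, 0.002, -3.057]
force: [0.0, 0.8, 0.5]
width: 44.8
```

Run:
```python
from h import *
import pickle
s=read_state(); print(s['eef_pos'],s['tool_rot'],s['force'],s['width'],s['clock'])
d=cam('wrist','wH');pickle.dump(d,open('wH.pkl','wb'))
```

```text
[ 383.87564062 -267.07445227  136.81380948] [-1.57112336e+00  1.50519077e-03 -3.05730036e+00] [0.01362841 0.81160622 0.54240278] 44.77152160570665 10.9
```

View pics/wH.png

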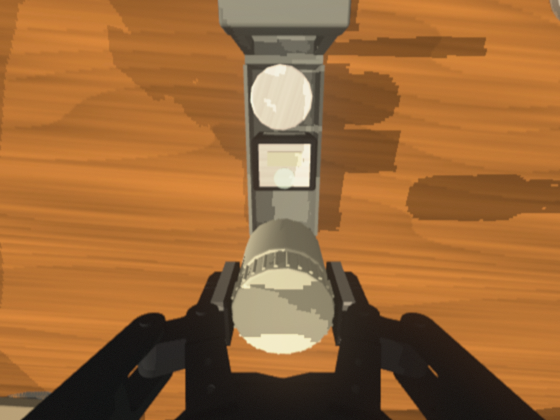

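Run:
```python
from h import *
from m import white
import pickle
np.set_printoptions(precision=1,suppress=True)
d=pickle.load(open('wH.pkl','rb'))
for p in [(253.5,190.5),(315.5,190.5),(252,131),(319,131)]: print(plane(d,*p,64))
c=white(d,(255,138,312,190)); r=cv2.minAreaRect(np.array([plane(d,*p,64)[:2] for p in c],np.float32)); print('block',r)
# jar top: ellipse extreme points left/right/front
for p in [(232.5,308),(333.5,308),(283,354)]: print('jar',plane(d,*p,169.5))
```

```text
[ 408.6 -244.    64. ]
[ 412.4 -289.2   64. ]
[ 450.6 -240.7   64. ]
[ 454.4 -286.5   64. ]
block ((429.1217956542969, -264.6041564941406), (29.260507583618164, 35.50276565551758), 4.821671962738037)
jar [ 385.  -245.7  169.5]
jar [ 388.6 -288.9  169.5]
jar [ 362.  -269.4  169.5]
```

Emit:
servo_tool(
  increments=[
    {"dx": 0,"dy": -0.1,"dz": -2,"ax": 0,"ay": 0,"az": 0,"claw": 1},
    {"dx": 0,"dy": -0.1,"dz": -5,"ax": 0,"ay": 0,"az": 0,"claw": 1},
    {"dx": 0,"dy": -0.1,"dz": -7,"ax": 0,"ay": 0,"az": 0,"claw": 1},
    {"dx": 0,"dy": -0.1,"dz": -7.8,"ax": 0,"ay": 0,"az": 0,"claw": 1},
    {"dx": 0,"dy": -0.1,"dz": -7.8,"ax": 0,"ay": 0,"az": 0,"claw": 1},
    {"dx": 0,"dy": -0.1,"dz": -7.8,"ax": 0,"ay": 0,"az": 0,"claw": 1},
  ],
)

```text
clock: 11.45
eef_pos: [383.8, -268.2, 58.9]
tool_rot: [-1.571, 0.001, -3.057]
force: [-0.0, -0.2, -0.1]
width: 44.5
```

Run:
```python
from h import *
import pickle
s=read_state(); print(s['eef_pos'],s['tool_rot'],s['force'],s['width'],s['clock'])
d=cam('wrist','wI');d=cam('scene'); cv2.imwrite('pics/scI.png',cv2.resize(d['color'][140:230,240:350,::-1],None,fx=6,fy=6,interpolation=cv2.INTER_CUBIC))
```

```text
[ 383.75675391 -268.18035755   58.85401166] [-1.57106953e+00  5.07818059e-04 -3.05665416e+00] [-0.00989938 -0.16265913 -0.06107807] 44.5418360451449 11.45
```

View pics/wI.png

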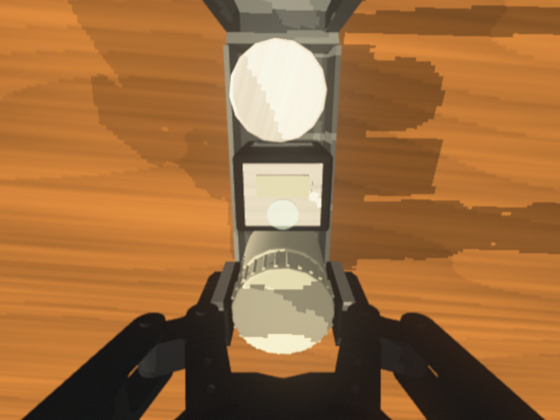

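View pics/scI.png

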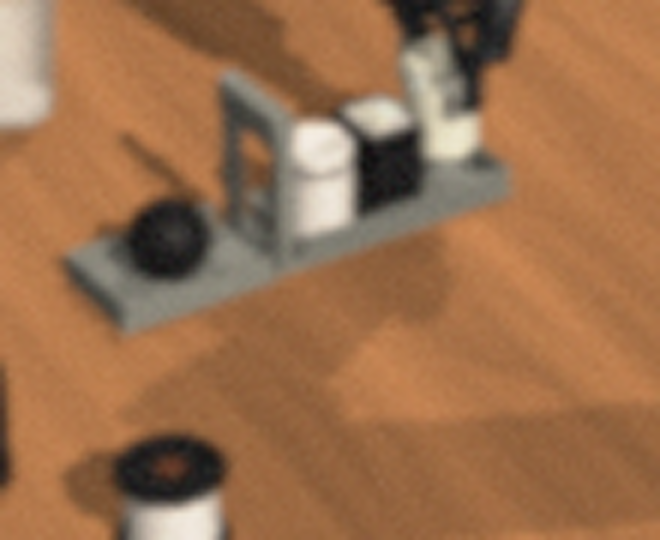

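The jar hangs over the free end, with a few mm between it and the block. I'll lower it gently.

Emit:
servo_tool(
  increments=[
    {"dx": 0,"dy": 0,"dz": -0.8,"ax": 0,"ay": 0,"az": 0,"claw": 1},
    {"dx": 0,"dy": 0,"dz": -1.5,"ax": 0,"ay": 0,"az": 0,"claw": 1},
    {"dx": 0,"dy": 0,"dz": -2.1,"ax": 0,"ay": 0,"az": 0,"claw": 1},
    {"dx": 0,"dy": 0,"dz": -2.5,"ax": 0,"ay": 0,"az": 0,"claw": 1},
    {"dx": 0,"dy": 0,"dz": -2.6,"ax": 0,"ay": 0,"az": 0,"claw": 1},
    {"dx": 0,"dy": 0,"dz": -2.7,"ax": 0,"ay": 0,"az": 0,"claw": 1},
    {"dx": 0,"dy": 0,"dz": -2.7,"ax": 0,"ay": 0,"az": 0,"claw": 1},
  ],
)

```text
clock: 12.13
eef_pos: [382.7, -269.0, 31.5]
tool_rot: [-1.571, -0.0, -3.059]
force: [-0.1, 0.0, -0.8]
width: 44.6
```

Emit:
servo_tool(
  increments=[
    {"dx": 0,"dy": 0,"dz": -0.1,"ax": 0,"ay": 0,"az": 0,"claw": 1},
    {"dx": 0,"dy": 0,"dz": -0.1,"ax": 0,"ay": 0,"az": 0,"claw": 1},
    {"dx": 0,"dy": 0,"dz": -0.1,"ax": 0,"ay": 0,"az": 0,"claw": 0},
    {"dx": 0,"dy": 0,"dz": -0.1,"ax": 0,"ay": 0,"az": 0,"claw": -1},
    {"dx": 0,"dy": 0,"dz": -0.1,"ax": 0,"ay": 0,"az": 0,"claw": -1},
    {"dx": 0,"dy": 0,"dz": -0.1,"ax": 0,"ay": 0,"az": 0,"claw": -1},
    {"dx": 0,"dy": 0,"dz": -0.1,"ax": 0,"ay": 0,"az": 0,"claw": -1},
  ],
)

```text
clock: 12.72
eef_pos: [382.8, -269.2, 30.4]
tool_rot: [-1.571, 0.0, -3.059]
force: [-1.0, 0.1, 0.3]
width: 85.3
```

Emit:
servo_tool(
  increments=[
    {"dx": 0,"dy": 0,"dz": 3,"ax": 0,"ay": 0,"az": 0,"claw": -1},
    {"dx": 0,"dy": 0,"dz": 7,"ax": 0,"ay": 0,"az": 0,"claw": -1},
    {"dx": 0,"dy": 0,"dz": 11,"ax": 0,"ay": 0,"az": 0,"claw": -1},
    {"dx": 0,"dy": 0,"dz": 15,"ax": 0,"ay": 0,"az": 0,"claw": -1},
    {"dx": 3,"dy": 0,"dz": 19,"ax": 0,"ay": 0,"az": 0,"claw": -1},
    {"dx": 5,"dy": 0,"dz": 22,"ax": 0,"ay": 0,"az": 0,"claw": -1},
    {"dx": 5,"dy": 0,"dz": 22,"ax": 0,"ay": 0,"az": 0,"claw": -1},
    {"dx": 5,"dy": 0,"dz": 22,"ax": 0,"ay": 0,"az": 0,"claw": -1},
  ],
)

```text
clock: 13.38
eef_pos: [435.2, -269.3, 252.5]
tool_rot: [-1.568, 0.005, -3.058]
force: [0.1, 0.0, -0.5]
width: 85.2
```

Run:
```python
from h import *
import pickle
s=read_state(); print(s['eef_pos'],s['tool_rot'],s['force'],s['width'],s['clock'],s['qpos'])
d=cam('wrist','wJ');pickle.dump(d,open('wJ.pkl','wb'));cv2.imwrite('pics/zJ.png',cv2.resize(d['color'][0:265,200:370,::-1],None,fx=2.2,fy=2.2,interpolation=cv2.INTER_CUBIC))
d=cam('scene'); cv2.imwrite('pics/scJ.png',cv2.resize(d['color'][140:230,240:350,::-1],None,fx=6,fy=6,interpolation=cv2.INTER_CUBIC))
```

```text
[ 435.22071327 -269.28797329  252.52759784] [-1.56819673  0.00476149 -3.05826789] [ 0.13879878  0.00239638 -0.50920882] 85.17341112818325 13.3833 [ 1.07823072  0.51816366 -0.85881702  1.86078744  0.47161175  0.97325011
 -1.4752133 ]
```

View pics/wJ.png

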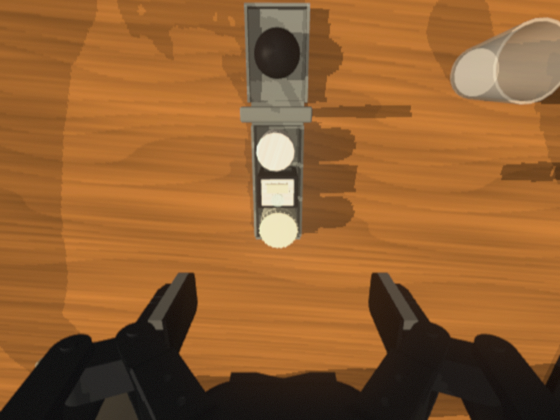

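View pics/scJ.png

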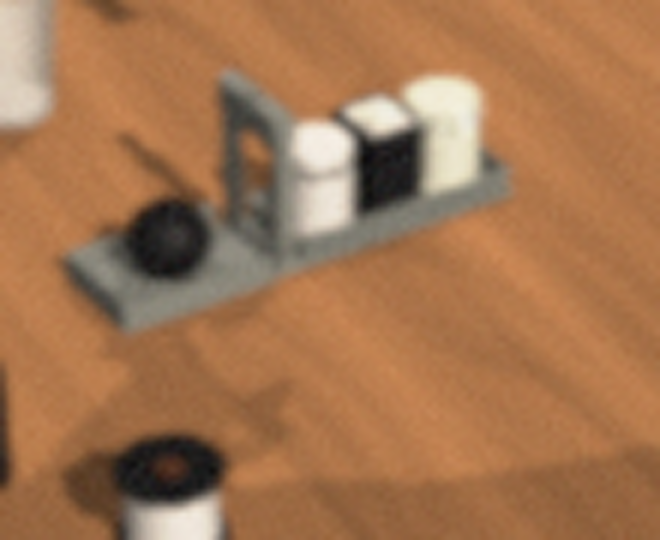

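Run:
```python
from h import *
from m import white
import pickle
np.set_printoptions(precision=1,suppress=True)
d=pickle.load(open('wJ.pkl','rb'))
e=cv2.fitEllipse(white(d,(250,213,310,252)));print('jar',plane(d,*e[0],64),e)
e=cv2.fitEllipse(white(d,(250,130,310,173)));print('tin',plane(d,*e[0],64),e)
c=white(d,(260,178,300,208)); r=cv2.minAreaRect(np.array([plane(d,*p,64)[:2] for p in c],np.float32)); print('block',r)
im=d['color'][20:85,240:320].astype(int); m=(im.max(2)<55).astype(np.uint8); m=cv2.morphologyEx(m,cv2.MORPH_OPEN,np.ones((5,5)));cs,_=cv2.findContours(m,0,1);k=max(cs,key=cv2.contourArea);e=cv2.fitEllipse(k+[240,20]);print('ball',plane(d,*e[0],29))
t=cv2.resize(d['color'][95:130,230:320,::-1],None,fx=8,fy=8,interpolation=cv2.INTER_CUBIC); cv2.imwrite('pics/bar.png',t)
```

```text
jar [ 383.3 -268.9   64. ] ((277.7717590332031, 229.9332733154297), (32.38875961303711, 35.92860412597656), 96.86692810058594)
tin [ 474.1 -258.6   64. ] ((274.8467102050781, 151.2529296875), (35.74068069458008, 36.509010314941406), 136.7058868408203)
block ((428.91510009765625, -264.3959045410156), (27.930587768554688, 34.21052932739258), 4.7095417976379395)
ball [ 574.6 -252.2   29. ]
```

View pics/bar.png

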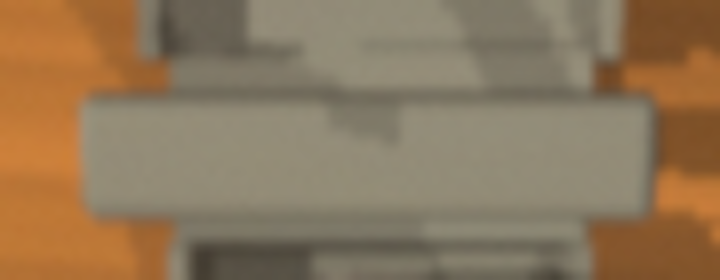

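Emit:
servo_tool(
  increments=[
    {"dx": 0,"dy": 0,"dz": 0,"ax": 0,"ay": 0,"az": -0.1,"claw": -1},
    {"dx": 0,"dy": 0,"dz": 0,"ax": 0,"ay": 0,"az": -0.1,"claw": -1},
  ],
)

```text
clock: 13.65
eef_pos: [430.7, -269.0, 248.8]
tool_rot: [-1.572, -0.004, 3.121]
force: [-0.3, 1.2, 0.3]
width: 85.2
```

Run:
```python
from h import *
s=read_state(); print(s['tool_rot'],s['qpos'])
```

```text
[-1.57192308 -0.00397578  3.12137887] [ 1.06213461  0.51266869 -0.82665337  1.86789174  0.45452296  0.96487524
 -1.55981113]
```

q7 moves with az, so I'll turn by +1.675 to pinch the bar across the tray's x axis.

Emit:
servo_tool(
  increments=[
    {"dx": 2,"dy": 0.3,"dz": 0,"ax": 0,"ay": 0,"az": 0.12,"claw": -1},
    {"dx": 4,"dy": 0.6,"dz": 0,"ax": 0,"ay": 0,"az": 0.24,"claw": -1},
    {"dx": 6,"dy": 0.9,"dz": 0,"ax": 0,"ay": 0,"az": 0.36,"claw": -1},
    {"dx": 8.2,"dy": 1.2,"dz": 0,"ax": 0,"ay": 0,"az": 0.48,"claw": -1},
    {"dx": 8.2,"dy": 1.2,"dz": 0,"ax": 0,"ay": 0,"az": 0.6,"claw": -1},
    {"dx": 8.2,"dy": 1.2,"dz": 0,"ax": 0,"ay": 0,"az": 0.72,"claw": -1},
    {"dx": 8.2,"dy": 1.2,"dz": 0,"ax": 0,"ay": 0,"az": 0.84,"claw": -1},
    {"dx": 8.2,"dy": 1.2,"dz": 0,"ax": 0,"ay": 0,"az": 0.96,"claw": -1},
  ],
)

```text
clock: 14.32
eef_pos: [513.5, -257.0, 248.8]
tool_rot: [-1.574, -0.001, -2.19]
force: [-0.4, 0.4, 0.7]
width: 85.3
```

Emit:
servo_tool(
  increments=[
    {"dx": 0,"dy": 0,"dz": 0,"ax": 0,"ay": 0,"az": 0.12,"claw": -1},
    {"dx": 0,"dy": 0,"dz": -1,"ax": 0,"ay": 0,"az": 0.24,"claw": -1},
    {"dx": 0,"dy": 0,"dz": -3,"ax": 0,"ay": 0,"az": 0.36,"claw": -1},
    {"dx": 0,"dy": 0,"dz": -5,"ax": 0,"ay": 0,"az": 0.48,"claw": -1},
    {"dx": 0,"dy": 0,"dz": -7,"ax": 0,"ay": 0,"az": 0.6,"claw": -1},
    {"dx": 0,"dy": 0,"dz": -7,"ax": 0,"ay": 0,"az": 0.715,"claw": -1},
    {"dx": 0,"dy": 0,"dz": -7,"ax": 0,"ay": 0,"az": 0.715,"claw": -1},
    {"dx": 0,"dy": 0,"dz": -7,"ax": 0,"ay": 0,"az": 0.715,"claw": -1},
  ],
)

```text
clock: 14.98
eef_pos: [514.0, -256.9, 179.4]
tool_rot: [-1.572, 0.002, -1.485]
force: [1.6, 0.9, 0.7]
width: 85.4
```

Emit:
servo_tool(
  increments=[
    {"dx": 0,"dy": 0,"dz": 0,"ax": 0,"ay": 0,"az": 0,"claw": -1},
    {"dx": 0,"dy": 0,"dz": 0,"ax": 0,"ay": 0,"az": 0,"claw": -1},
  ],
)

```text
clock: 15.15
eef_pos: [514.9, -257.1, 180.9]
tool_rot: [-1.57, -0.001, -1.485]
force: [-0.2, 0.2, -0.1]
width: 85.5
```

Run:
```python
from h import *
import pickle
s=read_state(); print(s['eef_pos'],s['tool_rot'],s['force'],s['clock'],s['qpos'])
d=cam('wrist','wK');pickle.dump(d,open('wK.pkl','wb'))
```

```text
[ 514.91979979 -257.14386985  180.93240461] [-1.57027480e+00 -5.64996357e-04 -1.48512067e+00] [-0.23464211  0.19640461 -0.11068199] 15.15 [ 1.06052975  0.84745295 -1.14771953  1.76570589  0.85966008  1.12582418
 -0.29000606]
```

View pics/wK.png

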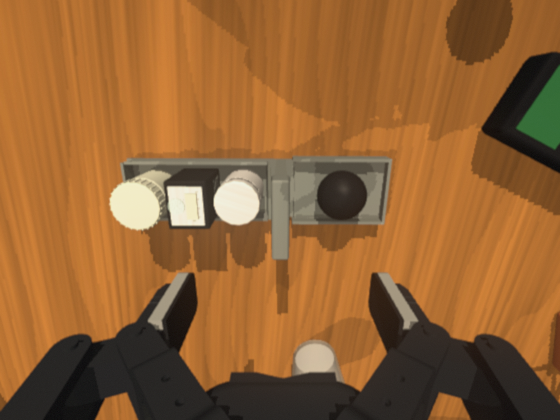

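Run:
```python
from h import *
import pickle
d=pickle.load(open('wK.pkl','rb'))
im=d['color']
cv2.imwrite('pics/zK.png',cv2.resize(im[150:270,255:305,::-1],None,fx=4.5,fy=4.5,interpolation=cv2.INTER_CUBIC))
for p in [(273,178),(290,178),(273.5,258.5),(288.5,258)]: print(plane(d,*p,105).round(1))
```

```text
[ 505.  -223.2  105. ]
[ 517.4 -222.2  105. ]
[ 510.4 -288.9  105. ]
[ 522.3 -287.4  105. ]
```

View pics/zK.png

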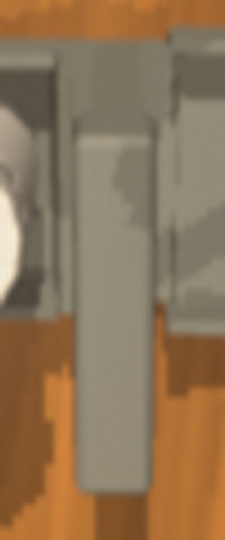

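Emit:
servo_tool(
  increments=[
    {"dx": -0.15,"dy": 0,"dz": -3,"ax": 0,"ay": 0,"az": 0,"claw": -1},
    {"dx": -0.15,"dy": 0,"dz": -6,"ax": 0,"ay": 0,"az": 0,"claw": -1},
    {"dx": -0.15,"dy": 0,"dz": -8.5,"ax": 0,"ay": 0,"az": 0,"claw": -1},
    {"dx": -0.15,"dy": 0,"dz": -10.4,"ax": 0,"ay": 0,"az": 0,"claw": -1},
    {"dx": -0.15,"dy": 0,"dz": -10.4,"ax": 0,"ay": 0,"az": 0,"claw": -1},
    {"dx": -0.15,"dy": 0,"dz": -10.4,"ax": 0,"ay": 0,"az": 0,"claw": -1},
    {"dx": -0.15,"dy": 0,"dz": -10.4,"ax": 0,"ay": 0,"az": 0,"claw": -1},
  ],
)

```text
clock: 15.78
eef_pos: [514.4, -257.0, 78.1]
tool_rot: [-1.569, -0.001, -1.484]
force: [-0.5, 0.6, 0.5]
width: 85.4
```

Run:
```python
from h import *
s=read_state(); print(s['eef_pos'],s['tool_rot'],s['force'],s['clock'],s['qpos'])
d=cam('wrist','wL')
```

```text
[ 514.42560042 -257.01223662   78.06418022] [-1.56853286e+00 -6.54131024e-04 -1.48393499e+00] [-0.45700023  0.63381277  0.52172556] 15.7833 [ 1.00589713  0.9687238  -1.0323019   1.84102254  1.02344462  0.97637952
 -0.40677048]
```

View pics/wL.png

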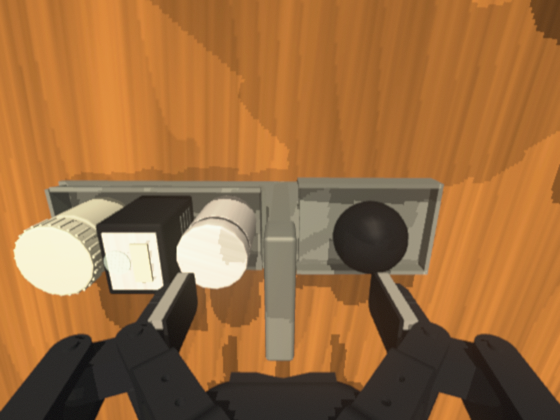

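The bar sits centred between the fingers (u≈280 against 283). I'll close on it.

Emit:
servo_tool(
  increments=[
    {"dx": -0.1,"dy": 0,"dz": -0.2,"ax": 0,"ay": 0,"az": 0,"claw": -1},
    {"dx": -0.1,"dy": 0,"dz": -0.2,"ax": 0,"ay": 0,"az": 0,"claw": 0},
    {"dx": -0.1,"dy": 0,"dz": -0.2,"ax": 0,"ay": 0,"az": 0,"claw": 0.2},
    {"dx": -0.1,"dy": 0,"dz": -0.2,"ax": 0,"ay": 0,"az": 0,"claw": 0.4},
    {"dx": -0.1,"dy": 0,"dz": -0.2,"ax": 0,"ay": 0,"az": 0,"claw": 0.5},
    {"dx": -0.1,"dy": 0,"dz": -0.2,"ax": 0,"ay": 0,"az": 0,"claw": 0.55},
    {"dx": -0.1,"dy": 0,"dz": -0.2,"ax": 0,"ay": 0,"az": 0,"claw": 0.6},
    {"dx": -0.1,"dy": 0,"dz": -0.2,"ax": 0,"ay": 0,"az": 0,"claw": 0.6},
  ],
)

```text
clock: 16.5
eef_pos: [512.3, -257.1, 74.5]
tool_rot: [-1.571, 0.0, -1.484]
force: [0.5, -0.5, -0.2]
width: 17.0
```

Emit:
servo_tool(
  increments=[
    {"dx": 0,"dy": 0,"dz": 0,"ax": 0,"ay": 0,"az": 0,"claw": 0.64},
    {"dx": 0,"dy": 0,"dz": 0,"ax": 0,"ay": 0,"az": 0,"claw": 0.68},
    {"dx": 0,"dy": 0,"dz": 0,"ax": 0,"ay": 0,"az": 0,"claw": 0.72},
    {"dx": 0,"dy": 0,"dz": 0,"ax": 0,"ay": 0,"az": 0,"claw": 0.8},
    {"dx": 0,"dy": 0,"dz": 0,"ax": 0,"ay": 0,"az": 0,"claw": 1},
    {"dx": 0,"dy": 0,"dz": 0,"ax": 0,"ay": 0,"az": 0,"claw": 1},
    {"dx": 0,"dy": 0,"dz": 0,"ax": 0,"ay": 0,"az": 0,"claw": 1},
    {"dx": 0,"dy": 0,"dz": 0,"ax": 0,"ay": 0,"az": 0,"claw": 1},
  ],
)

```text
clock: 17.17
eef_pos: [512.7, -257.0, 74.7]
tool_rot: [-1.57, 0.0, -1.484]
force: [1.8, 0.4, 1.1]
width: 13.1
```

Run:
```python
from h import *
s=read_state(); print(s['eef_pos'],s['tool_rot'],s['force'],s['torque'],s['width'],s['clock'])
d=cam('wrist','wM')
```

```text
[ 512.68077644 -256.99915203   74.70742896] [-1.56994174e+00  1.10981938e-04 -1.48387840e+00] [1.83459904 0.43457339 1.10858465] [ 0.06896851 -0.29289053 -0.13921197] 13.05347007970454 17.1667
```

View pics/wM.png

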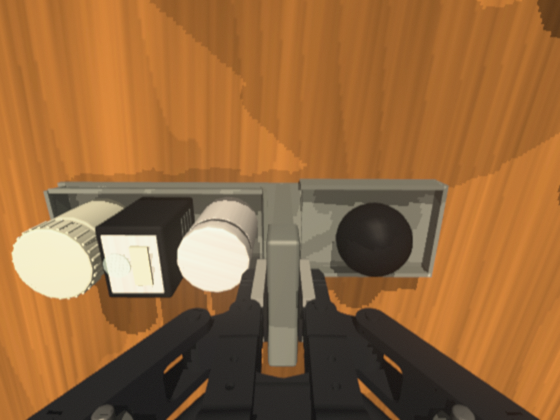

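The bar is gripped and everything is still in place. I'll lift slowly first.

Emit:
servo_tool(
  increments=[
    {"dx": 0,"dy": 0,"dz": 0.2,"ax": 0,"ay": 0,"az": 0,"claw": 1},
    {"dx": 0,"dy": 0,"dz": 0.5,"ax": 0,"ay": 0,"az": 0,"claw": 1},
    {"dx": 0,"dy": 0,"dz": 0.9,"ax": 0,"ay": 0,"az": 0,"claw": 1},
    {"dx": 0,"dy": 0,"dz": 1.4,"ax": 0,"ay": 0,"az": 0,"claw": 1},
    {"dx": 0,"dy": 0,"dz": 1.8,"ax": 0,"ay": 0,"az": 0,"claw": 1},
    {"dx": 0,"dy": 0,"dz": 2,"ax": 0,"ay": 0,"az": 0,"claw": 1},
    {"dx": 0,"dy": 0,"dz": 2,"ax": 0,"ay": 0,"az": 0,"claw": 1},
  ],
)

```text
clock: 17.8
eef_pos: [512.5, -257.2, 95.2]
tool_rot: [-1.57, -0.0, -1.484]
force: [-0.2, -0.3, -4.9]
width: 13.3
```

Run:
```python
from h import *
s=read_state(); print(s['eef_pos'],s['tool_rot'],s['force'],s['torque'],s['width'],s['clock'])
d=cam('wrist','wN')
```

```text
[ 512.53003857 -257.19831158   95.17796442] [-1.57006204e+00 -4.47262810e-04 -1.48388037e+00] [-0.18787595 -0.26750087 -4.93465525] [ 0.01657509 -0.14284406 -0.02435832] 13.34472205981896 17.8
```

View pics/wN.png

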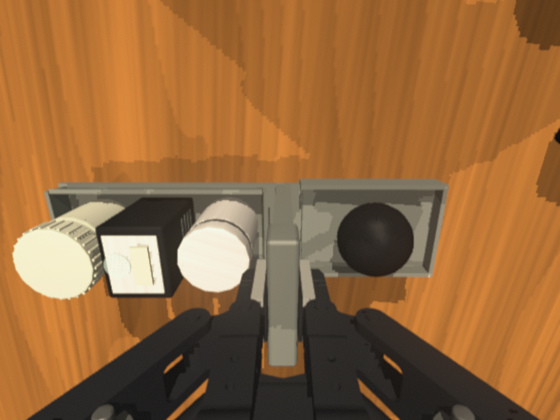

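The load hangs level and the force is −4.9 N. Next I'll measure the board middle from two views.

Run:
```python
from h import *
d=cam('top'); cv2.imwrite('pics/tb.png',cv2.resize(d['color'][185:300,140:245,::-1],None,fx=5,fy=5,interpolation=cv2.INTER_CUBIC))
e=cam('scene'); cv2.imwrite('pics/sb.png',cv2.resize(e['color'][235:320,295:430,::-1],None,fx=5.5,fy=5.5,interpolation=cv2.INTER_CUBIC))
```

```text
(no output)
```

View pics/tb.png

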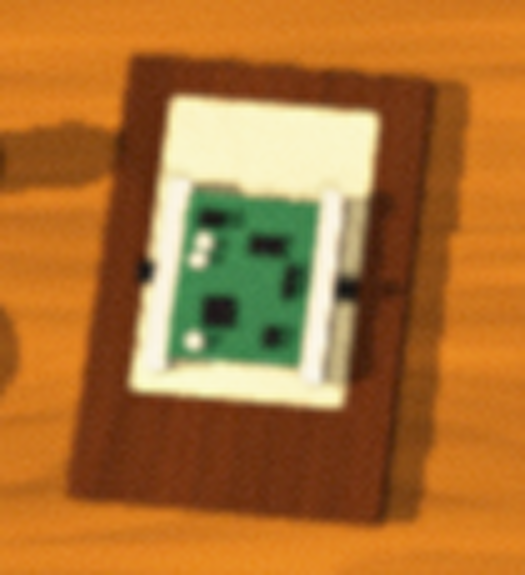

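View pics/sb.png

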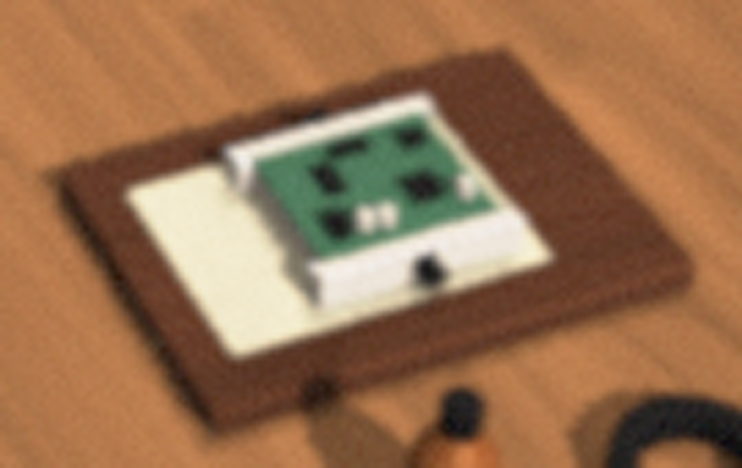

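Emit:
servo_tool(
  increments=[
    {"dx": 0,"dy": 0,"dz": 0.4,"ax": 0,"ay": 0,"az": 0,"claw": 1},
    {"dx": 0,"dy": 0,"dz": 1.2,"ax": 0,"ay": 0,"az": 0,"claw": 1},
    {"dx": 0,"dy": 0,"dz": 2.4,"ax": 0,"ay": 0,"az": 0,"claw": 1},
    {"dx": 0,"dy": 0,"dz": 4,"ax": 0,"ay": 0,"az": 0,"claw": 1},
    {"dx": 0,"dy": 0,"dz": 5.8,"ax": 0,"ay": 0,"az": 0,"claw": 1},
    {"dx": 0,"dy": 0,"dz": 7.6,"ax": 0,"ay": 0,"az": 0,"claw": 1},
    {"dx": 0,"dy": 0,"dz": 9.2,"ax": 0,"ay": 0,"az": 0,"claw": 1},
    {"dx": 0,"dy": 0,"dz": 10.2,"ax": 0,"ay": 0,"az": 0,"claw": 1},
  ],
)

```text
clock: 18.62
eef_pos: [513.3, -256.7, 199.5]
tool_rot: [-1.568, -0.001, -1.483]
force: [-0.0, 0.7, -5.1]
width: 13.0
```

Run:
```python
from h import *
d=cam('top'); P=[plane(d,*p,18) for p in [(166.2,196.2),(226.6,201),(216,289.4),(153.6,283.8)]]
print(np.round(P,0),np.mean(P,0))
e=cam('scene');Q=[plane(e,*p,18) for p in [(386.8,243.7),(306.3,267.4),(333.5,311.4),(420.5,284)]]
print(np.round(Q,0),np.mean(Q,0))
s=read_state(); print(s['eef_pos'],s['qpos'])
cv2.imwrite('pics/top1.png',d['color'][:,:,::-1])
```

```text
[[682. 360.  18.]
 [666. 182.  18.]
 [411. 209.  18.]
 [429. 384.  18.]] [546.79714426 283.83670905  18.        ]
[[413. 215.  18.]
 [669. 193.  18.]
 [688. 365.  18.]
 [435. 391.  18.]] [551.39071419 290.94687212  18.        ]
[ 513.62496903 -257.01236294  199.04552065] [ 1.06926636  0.81918676 -1.15650735  1.7546565   0.82827176  1.14077203
 -0.26502821]
```

Emit:
servo_tool(
  increments=[
    {"dx": 0,"dy": 0.3,"dz": 0,"ax": 0,"ay": 0,"az": 0,"claw": 1},
    {"dx": 0,"dy": 0.9,"dz": 0,"ax": 0,"ay": 0,"az": 0,"claw": 1},
    {"dx": 0,"dy": 1.7,"dz": 0,"ax": 0,"ay": 0,"az": 0,"claw": 1},
    {"dx": 0.1,"dy": 2.8,"dz": 0,"ax": 0,"ay": 0,"az": 0,"claw": 1},
    {"dx": 0.2,"dy": 4.2,"dz": 0,"ax": 0,"ay": 0,"az": 0,"claw": 1},
    {"dx": 0.3,"dy": 5.8,"dz": 0,"ax": 0,"ay": 0,"az": 0,"claw": 1},
    {"dx": 0.4,"dy": 7.6,"dz": 0,"ax": 0,"ay": 0,"az": 0,"claw": 1},
    {"dx": 0.5,"dy": 9.6,"dz": 0,"ax": 0,"ay": 0,"az": 0,"claw": 1},
  ],
)

```text
clock: 19.38
eef_pos: [516.9, -159.4, 196.0]
tool_rot: [-1.571, 0.001, -1.483]
force: [0.5, 0.1, -5.4]
width: 13.1
```

Run:
```python
from h import *
s=read_state(); print(s['eef_pos'],s['tool_rot'],s['qpos'],s['force'],s['width'])
```

```text
[ 516.93838168 -159.37802149  196.03285214] [-1.57149760e+00  7.65337459e-04 -1.48340800e+00] [ 0.92872924  0.77942563 -1.15473407  1.84264779  0.8114204   1.08786141
 -0.45438853] [ 0.45777803  0.06776154 -5.43083145] 13.08857180592633
```

Emit:
servo_tool(
  increments=[
    {"dx": 0.1,"dy": 2,"dz": 0,"ax": 0,"ay": 0,"az": 0,"claw": 1},
    {"dx": 0.2,"dy": 4,"dz": 0,"ax": 0,"ay": 0,"az": 0,"claw": 1},
    {"dx": 0.4,"dy": 6,"dz": 0,"ax": 0,"ay": 0,"az": 0,"claw": 1},
    {"dx": 0.6,"dy": 8,"dz": 0,"ax": 0,"ay": 0,"az": 0,"claw": 1},
    {"dx": 0.8,"dy": 10,"dz": 0,"ax": 0,"ay": 0,"az": 0,"claw": 1},
    {"dx": 1,"dy": 12,"dz": 0,"ax": 0,"ay": 0,"az": 0,"claw": 1},
    {"dx": 1.2,"dy": 14,"dz": 0,"ax": 0,"ay": 0,"az": 0,"claw": 1},
    {"dx": 1.4,"dy": 16,"dz": 0,"ax": 0,"ay": 0,"az": 0,"claw": 1},
  ],
)

```text
clock: 20.05
eef_pos: [530.6, 1.3, 196.2]
tool_rot: [-1.571, 0.001, -1.482]
force: [0.2, -0.4, -6.0]
width: 13.2
```

Emit:
servo_tool(
  increments=[
    {"dx": 0.2,"dy": 2,"dz": 0,"ax": 0,"ay": 0,"az": 0,"claw": 1},
    {"dx": 0.4,"dy": 4,"dz": 0,"ax": 0,"ay": 0,"az": 0,"claw": 1},
    {"dx": 0.6,"dy": 6,"dz": 0,"ax": 0,"ay": 0,"az": 0,"claw": 1},
    {"dx": 0.8,"dy": 8,"dz": 0,"ax": 0,"ay": 0,"az": 0,"claw": 1},
    {"dx": 1,"dy": 10,"dz": 0,"ax": 0,"ay": 0,"az": 0,"claw": 1},
    {"dx": 1.2,"dy": 12,"dz": 0,"ax": 0,"ay": 0,"az": 0,"claw": 1},
    {"dx": 1.3,"dy": 14,"dz": 0,"ax": 0,"ay": 0,"az": 0,"claw": 1},
    {"dx": 1.4,"dy": 16,"dz": 0,"ax": 0,"ay": 0,"az": 0,"claw": 1},
  ],
)

```text
clock: 20.72
eef_pos: [544.1, 161.2, 196.1]
tool_rot: [-1.572, 0.0, -1.482]
force: [0.6, -0.2, -4.7]
width: 13.3
```

Run:
```python
from h import *
s=read_state(); print(s['eef_pos'],s['tool_rot'],s['qpos'],s['force'],s['width'])
```

```text
[544.11661061 161.16051015 196.08355408] [-1.57191179e+00  4.88164618e-04 -1.48202260e+00] [ 0.2944604   0.78117341 -1.08582777  1.77203818  0.77828075  1.08900933
 -0.97820844] [ 0.55530046 -0.1520961  -4.67213989] 13.254328856710591
```

Remaining: dy about +12.6 cm and dx about +0.4.

Emit:
servo_tool(
  increments=[
    {"dx": 0.1,"dy": 1.9,"dz": 0,"ax": 0,"ay": 0,"az": 0,"claw": 1},
    {"dx": 0.2,"dy": 3.8,"dz": 0,"ax": 0,"ay": 0,"az": 0,"claw": 1},
    {"dx": 0.3,"dy": 5.6,"dz": 0,"ax": 0,"ay": 0,"az": 0,"claw": 1},
    {"dx": 0.4,"dy": 7.3,"dz": 0,"ax": 0,"ay": 0,"az": 0,"claw": 1},
    {"dx": 0.4,"dy": 8.8,"dz": 0,"ax": 0,"ay": 0,"az": 0,"claw": 1},
    {"dx": 0.4,"dy": 10.1,"dz": 0,"ax": 0,"ay": 0,"az": 0,"claw": 1},
    {"dx": 0.4,"dy": 11.2,"dz": 0,"ax": 0,"ay": 0,"az": 0,"claw": 1},
    {"dx": 0.4,"dy": 12,"dz": 0,"ax": 0,"ay": 0,"az": 0,"claw": 1},
  ],
)

```text
clock: 21.38
eef_pos: [548.0, 281.1, 196.2]
tool_rot: [-1.572, 0.001, -1.481]
force: [-0.1, 0.2, -5.0]
width: 12.8
```

Emit:
servo_tool(
  increments=[
    {"dx": 0,"dy": 0.4,"dz": 0,"ax": 0,"ay": 0,"az": 0,"claw": 1},
    {"dx": 0,"dy": 0.6,"dz": 0,"ax": 0,"ay": 0,"az": 0,"claw": 1},
    {"dx": 0,"dy": 0.6,"dz": 0,"ax": 0,"ay": 0,"az": 0,"claw": 1},
    {"dx": 0,"dy": 0.6,"dz": 0,"ax": 0,"ay": 0,"az": 0,"claw": 1},
    {"dx": 0,"dy": 0.6,"dz": 0,"ax": 0,"ay": 0,"az": 0,"claw": 1},
    {"dx": 0,"dy": 0.6,"dz": 0,"ax": 0,"ay": 0,"az": 0,"claw": 1},
    {"dx": 0,"dy": 0.6,"dz": 0,"ax": 0,"ay": 0,"az": 0,"claw": 1},
    {"dx": 0,"dy": 0.6,"dz": 0,"ax": 0,"ay": 0,"az": 0,"claw": 1},
  ],
)

```text
clock: 22.05
eef_pos: [549.4, 284.5, 196.6]
tool_rot: [-1.571, -0.0, -1.484]
force: [0.2, 0.0, -5.2]
width: 13.3
```

Run:
```python
from h import *
import pickle
s=read_state(); print(s['eef_pos'],s['tool_rot'],s['qd'],s['force'],s['torque'],s['width'],s['clock'])
d=cam('wrist','wZ');pickle.dump(d,open('wZ.pkl','wb'))
d=cam('scene','sZ');cam('top','tZ'); cv2.imwrite('pics/sZz.png',cv2.resize(d['color'][180:330,270:450,::-1],None,fx=4,fy=4))
```

```text
[549.44129768 284.48447399 196.56252057] [-1.57072026e+00 -1.22051210e-04 -1.48446179e+00] [-0.00439764  0.00065871 -0.00324315 -0.00154438 -0.00294037 -0.00298425
 -0.00308868] [ 0.21048903  0.03873139 -5.23106904] [ 0.02617507 -0.02921564  0.05409935] 13.348699610156523 22.05
```

View pics/wZ.png

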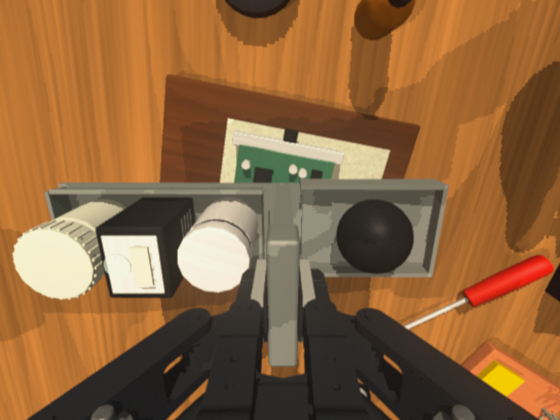

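View pics/sZz.png

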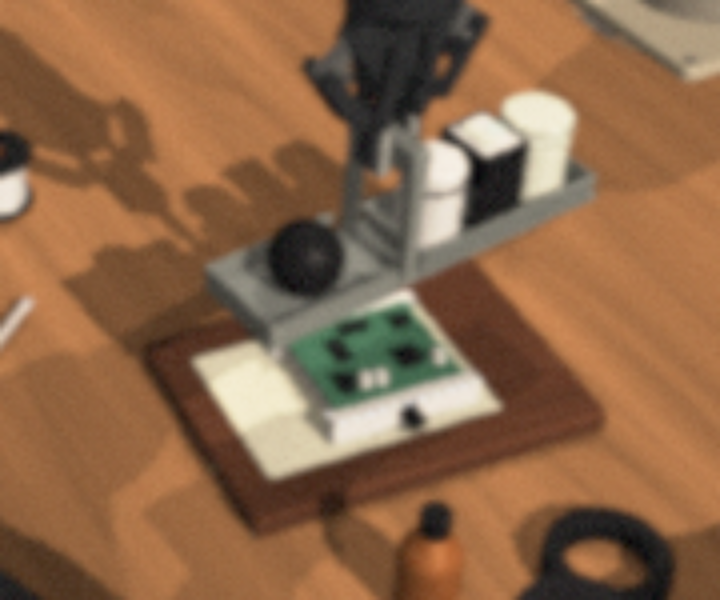

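View pics/tZ.png

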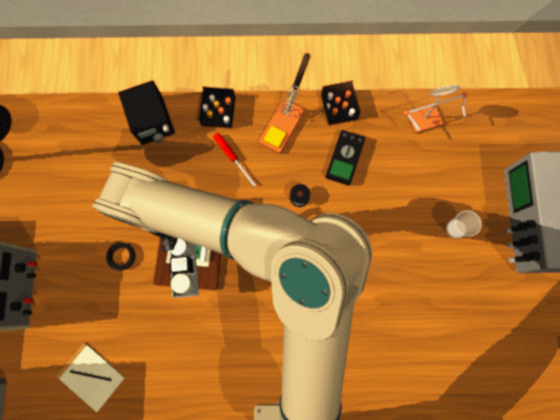

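All three items stand upright and the ball is in its seat (375,237 in the wrist view, 375,240 just after lift-off). The tray is level and still, so I'm handing in.

```bash
python3 -c "
from cell import finish_job; print(finish_job())"
```

```text
the job is handed in; nothing more can be done
None
```

I stood the sensor block and the jar upright in the well beside the tin, lifted the tray by its bar and carried it level to the work board. I handed the job in while still holding it, at about 22 s of the 72 s allowed; no verdict is reported.

**Final pose:** the handle is at about (549, 284.5) mm. The top view puts the board middle at (547, 284) and the scene view at (551, 291), so the two disagree by about 8 mm, well inside the 50 mm limit. The underside is about 104 mm above the board's face, worked out from the arm reading and the grip height rather than measured in an image.

**Last checks:**
- **Hold:** the tool is level to about 0.001 rad, and the joints were practically still (speeds below 0.005 rad/s). The bar is held at 13.3 mm opening with a load of about 5.2 N.
- **Contents:** in the last pictures block, jar and tin stand upright in the well. The ball looks centred in its seat and moved only about 3 pixels in the wrist view during the carry.
- **Surroundings:** nothing appeared to touch the board, and the bystanders looked unmoved in the last top view, judged by eye only.

**Disagreements:** the bar's top measured 103 mm high across two views against 105 mm in the text. The arm was up to 6 mm off target when it paused above the jar, which I corrected before gripping.

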